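# Snug up the tapered filler plug of a sewing machine's gear unit

### The job

Take the T-handled square key from the tool rack, seat it in the square recess of the filler plug on the gear unit and tighten the plug clockwise until its taper goes snug: firm by feel, but not overtightened. Then stand the key back, fully down, in its own hole in the rack and let go; do not bear down hard on the plug, and leave the other things where they are.

Things in the scene. Friction and masses are not known exactly. Their poses are not given: they have to be found in the camera images.
- gearbox: small grey cast gear unit of a sewing machine, bolted down: base flange 150 x 200 mm (its x, y), 75 mm high; origin under its centre, z up. On its top at (-15, 40) mm a round boss (48 mm across, top at 87 mm) carries the filler plug; at (30, -55) mm stands a small brass domed breather, 95 mm high.
- recess (a point): centre of the mouth of the square recess in the top of the tapered filler plug (dark steel round head, 37 mm across); mouth 108 mm above the table; recess 15 x 15 mm, 14 mm deep, flat floor. Site x and y are square to the recess walls, z up; the point turns with the plug. Clockwise seen from above tightens. The key has about 0.15 rad of slack in it each way.
- boss (a point): top centre of the boss under the plug, on the plug's axis, 87 mm above the table. The plug is already started: it runs on easily (0.03 N m) for 0.2 to 1.8 rad, each time different, until its taper bites; from there turning takes 0.25 N m, rising by 0.5 N m per rad (some 0.05 less once it stands still), and it stays as left. Snug: 0.30 to 0.50 N m at the key (aim at 0.38). More is overtightened.
- wedge (a joint): how far the taper has wedged home, m: 0 until it bites, then 0.0003 m per rad of turn (snug: 0.00003 to 0.00015, that is 0.1 to 0.5 rad past the bite). Far smaller than the reading's error, so it has to be felt in the turning moment.
- rack: wooden tool rack, a fixed block 80 x 190 x 75 mm (its x, y, z); origin under its centre
- slot (a point): centre of the mouth of the key's square hole in the rack's top: 18 x 18 mm, 60 mm deep, at (0, -55) mm from the rack's centre, 75 mm above the table; its axes are those of the rack
- key: T-handled square key, 0.14 to 0.28 kg, upright in the rack at the start; origin at its foot's centre, z up the shank. Steel shank 13 x 13 mm with a 5 mm blunt conical tip (7 mm across at the foot); on top a black bar, 80 mm long along the key's y, 16 mm thick along its x, 22 mm high, 85 to 107 mm above the foot. The shank's flats are square to the bar. It has 2.5 mm of play each side in the rack.
- awl: bystander, loose: awl with a wooden handle, 114 mm long, standing in the rack's other hole; origin under its centre
- spare_nut: bystander, loose: steel ring 30 mm across and 10 mm high, lying on the gear unit; origin under its centre
- spool: bystander, loose: white thread spool 40 mm across, 46 mm high; origin under its centre
- cone: bystander, loose: dark red thread cone 72 mm across, 150 mm high; origin under its centre
- hammer: bystander, loose: hammer 260 mm long, lying; origin under its middle
- rivets: bystander, loose: glass jar 64 mm across, 75 mm high; origin under its centre
- oil: bystander, loose: steel can 60 mm across, 140 mm high; origin under its centre
- tape: bystander, loose: brown tape roll 84 mm across, 22 mm high; origin under its centre

How it is judged:
By the outcome, as a careful person would: the job done as asked, in the order asked, and still so for the second after the job is handed in, with the robot touching nothing.
It also fails if it takes over 72 s, if anything falls off the work surface, if the arm or the gripper's body presses on something with over 40 N, if the wrist force passes 120 N, or if a joint passes its speed limit or range.

### The arm

A 7-joint arm with a two-finger parallel gripper is mounted at the origin on the work surface. World frame = base frame: x ahead of the robot, y to its left, z up, the work surface at z = 0. Lengths are in m, angles in rad, forces in N, time in s.
With the tool pointing down it reaches from about 0.4 to 0.875 m from the base axis. Payload 19.3 kg.
Tool frame: the origin (TCP) lies at the very end of the fingers, on their centre line; the grasp point (between the pads) lies 19 mm behind it; x points along the fingers, y is the direction in which the jaws open and shut, and the axes are right-handed (so a half turn about x gives the same grasp; the last joint's range is limited). The gripper opens to 85 mm and grips with 20 to 120 N. Pads are 22 mm wide; open, the fingers measure 114 mm over their backs; the gripper's body (76 mm by 85 mm) begins 54 mm behind the grasp point. The pads swing forward as they close: fully open they stand 13 mm farther back than shut.
Start: joints at [1.231, 0.521, -0.036, 1.599, 0.021, 1.021, -0.113], TCP at [0.167, -0.602, 0.231] pointing down, gripper open.
Joint ranges: [-2.91, 2.91], [-0.3, 2.13], [-1.5, 1.42], [0.17, 2.43], [-1.26, 4.41], [0.16, 1.93], [-2.52, 2.52]. Speed limits (rad/s): [1.89, 1.89, 2.39, 2.39, 3.01, 3.01, 3.01].

### API

Orientations are given as [roll, pitch, yaw] about the fixed x, y, z axes, in that order (R = Rz(yaw) Ry(pitch) Rx(roll)).
In Python, from workcell import bot, grab_frame, job_done gives the robot as it stands.
- The arm moves only by the shell command python3 -m pendant 'ROWS' [OPENING] [FORCE]. ROWS is JSON, a list of rows, each a list of 4 numbers: the shift along the tool's x, y, z in mm, then the turn about the tool's x in degrees. A call has 1 to 12 rows; each row shifts and turns the commanded pose from where the row before left it, along the tool's axes as they then stand; what a row does not reach is not made up. A row lasts 1/8 s, in which the tool goes at most 62.5 mm and 10.7 degrees, less where a joint would pass 70% of its speed; a pose out of reach is approached as far as the arm can. A call is refused whole if a number of a shift passes 62.5 or a number of a turn 10.7, either way. A call with a gripper value outside its range is refused whole. OPENING is the opening, from -1 (shut) to 1 (fully open), set as the call begins (- or left out, the last holds). The fingers move at their own pace and stop on an object; FORCE is the grip in N (left out, the last holds). Time passes only in rows, so rows that do not move let the fingers close. It gives the time, the measured TCP pose, the force and the opening at its end, in the units of the state.
- bot.observe(): the state, without advancing time (a new reading comes with each control period).
- grab_frame(name): name is "side" or "top"; returns a dict with "img" (384x512x3 uint8, red, green, blue), "fovy" (degrees; the focal length in pixels is half the picture's height over the tangent of half this angle, whatever the lens; pixels are square), "cx", "cy" (the principal point, pixels), "R" (3x3) and "t" (3): a world point X has camera coordinates R X + t. Camera axes: x right, y down, z forward; pixel columns grow to the right and rows downward; lengths in m; the calibration is good to about 2 mm. A picture is of the moment at which its call begins. There is no depth.
- job_done(): hands the job in, once; it reports no verdict.
The state is a dict: "clock": time; "qpos": joint angles; "qd": joint speeds; "joint_efforts": joint torques, N m; "position": TCP position; "tool_rot": TCP orientation; "force": force on the tool from outside, world axes, zero at the start; "moment": the same for the moment, N m; "grip_width": finger opening in m.
Only numpy, scipy, OpenCV 4.12 (cv2) and the standard library are available. Lean on these libraries where they do the work, as an engineer would, in place of code of your own. Each camera call takes 0.05 s, during which the arm holds its last target.

## Working session

There is one attempt and no reset: what is moved stays moved. The work goes in short steps, Python scripts to look and compute and a shell command to move; the robot and the scene stay as the last step left them, time stands still between calls to the robot, and variables do not carry over. Pictures are saved under pics/ and viewed, and the job is handed in when it is done.

```bash
ls; mkdir -p pics
python3 - <<'E'
from workcell import bot, grab_frame
import cv2,pickle
s=bot.observe()
for k,v in s.items(): print(k,v)
for n in("side","top"):
    f=grab_frame(n); pickle.dump(f,open(f'{n}0.pkl','wb'))
    cv2.imwrite(f'pics/{n}0.png',f["img"][:,:,::-1]); print(n,f["fovy"],f["cx"],f["cy"],f["R"],f["t"])
E
```

```text
pics
clock 0.0
qpos [ 1.23080656  0.52201639 -0.03632694  1.59998817  0.02118803  1.02113093
 -0.11278322]
qd [ 0.00120616  0.00016305  0.00166931  0.00087919 -0.00075852 -0.00021071
  0.0007273 ]
joint_efforts [ 6.98089548e-05 -9.27094173e+01  1.98019691e+00 -3.69935381e+01
  1.78548211e-02  8.19649897e-03  7.03783689e-05]
position [ 0.16645648 -0.60207275  0.23073137]
tool_rot [-1.50711053  1.56963805  1.90427169]
force [ 0.30319099  0.75915875 -0.78772709]
moment [-0.00344897 -0.02093345 -0.00013541]
grip_width 0.08517289946265696
side 55.9952455820152 252.51065309482695 190.04352139538636 [[-8.88618817e-01 -4.58646201e-01  5.10743198e-04]
 [-3.30355174e-01  6.39283978e-01 -6.94392868e-01]
 [ 3.18154141e-01 -6.17219295e-01 -7.19595918e-01]] [0.52189673 0.26980863 0.95570106]
top 56.05513923969007 258.28692383923044 191.5752964759117 [[ 0.01624216 -0.99983486  0.00815128]
 [-0.99866506 -0.01662187 -0.04890606]
 [ 0.04903348 -0.00734606 -0.99877012]] [-0.00329076  0.57904323  1.08109541]
```

View pics/side0.png

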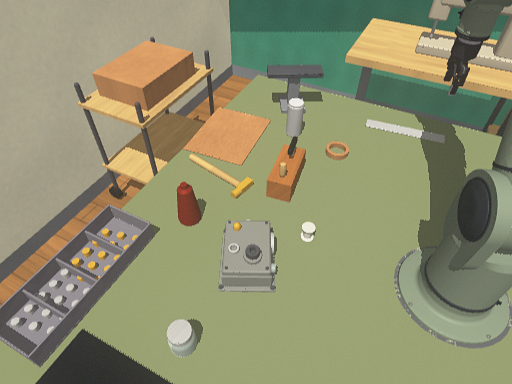

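View pics/top0.png

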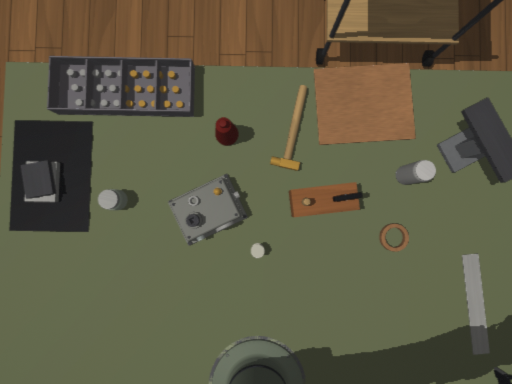

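The side view shows the key's black bar at about (293,147), the plug at (253,253) and the rack at (287,172). In the top view the bar is at (348,197), the plug at (193,220) and the rack at (325,200). I'll enlarge these regions.

Run:
```python
import cv2,pickle
def crop(n,x0,y0,w,h,s,o):
    im=pickle.load(open(f'{n}0.pkl','rb'))["img"][y0:y0+h,x0:x0+w,::-1]
    cv2.imwrite(o,cv2.resize(im,None,fx=s,fy=s,interpolation=cv2.INTER_CUBIC))
crop('top',160,165,100,75,8,'pics/c1.png')
crop('top',280,165,100,75,8,'pics/c2.png')
crop('side',210,210,100,75,8,'pics/c3.png')
crop('side',250,130,100,75,8,'pics/c4.png')
```

```text
(no output)
```

View pics/c1.png

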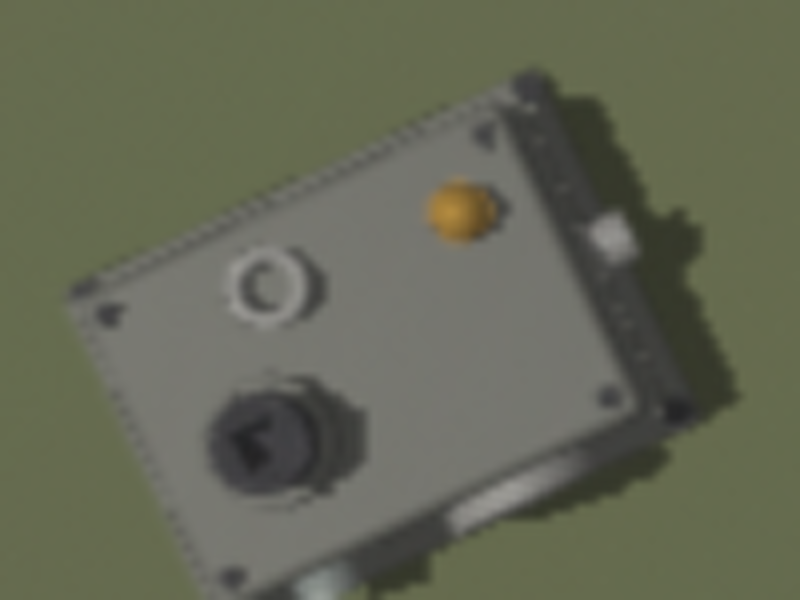

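View pics/c2.png

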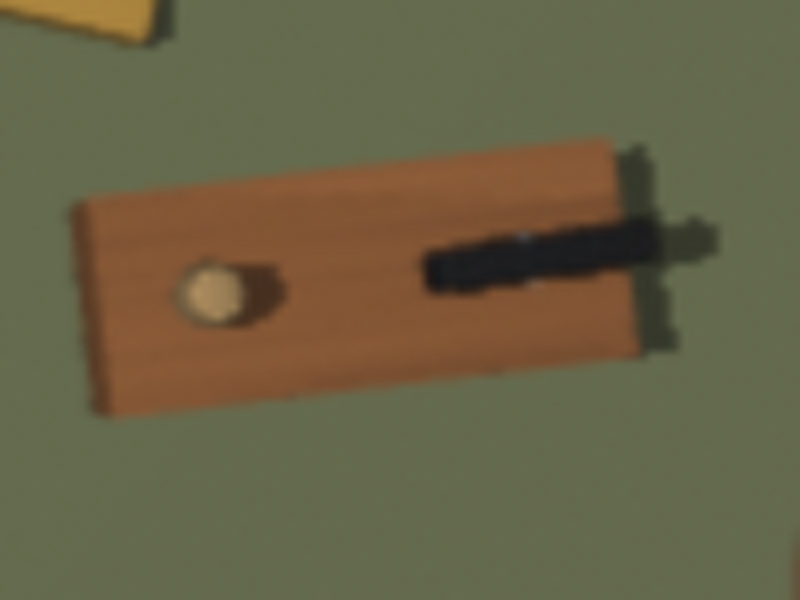

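View pics/c3.png

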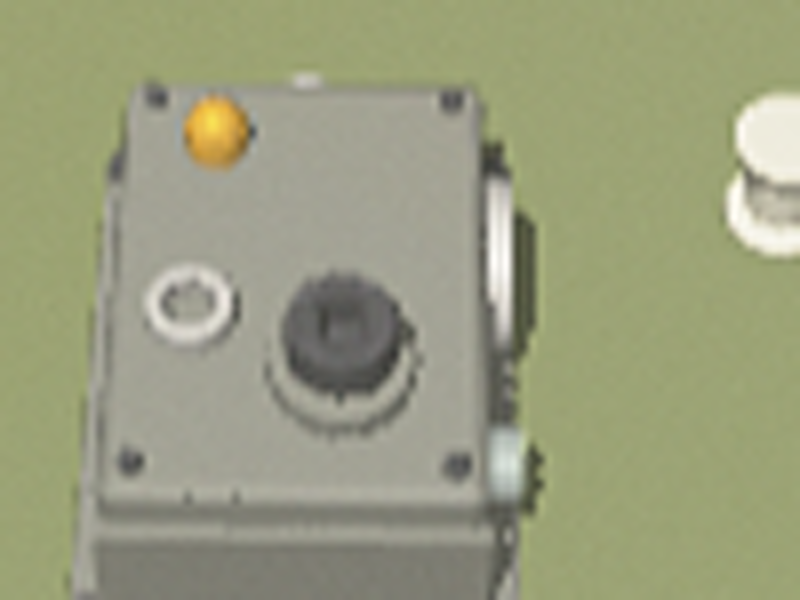

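View pics/c4.png

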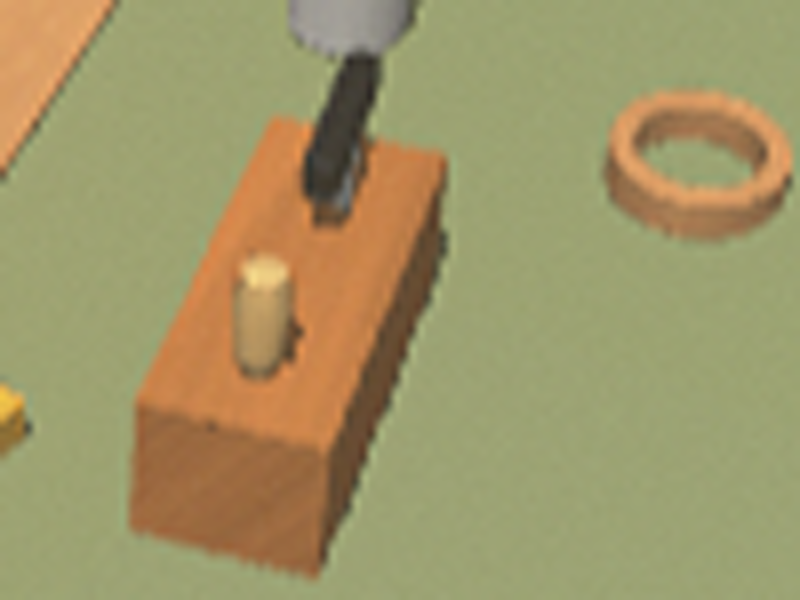

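```bash
cat > h.py <<'E'
import numpy as np,pickle,cv2
def cam(f):
    fl=f["img"].shape[0]/2/np.tan(np.radians(f["fovy"])/2); return fl
def ray(f,u,v):
    fl=cam(f); R=np.array(f["R"]);t=np.array(f["t"])
    d=R.T@np.array([(u-f["cx"])/fl,(v-f["cy"])/fl,1]); return -R.T@t,d
def onz(f,u,v,z):
    c,d=ray(f,u,v); return c+d*(z-c[2])/d[2]
def proj(f,X):
    p=np.array(f["R"])@np.array(X)+np.array(f["t"]); return cam(f)*p[0]/p[2]+f["cx"],cam(f)*p[1]/p[2]+f["cy"]
def tri(f,uv,g,uw):
    c1,d1=ray(f,*uv);c2,d2=ray(g,*uw)
    A=np.c_[d1,-d2];s=np.linalg.lstsq(A,c2-c1,rcond=None)[0]
    p,q=c1+d1*s[0],c2+d2*s[1]; return (p+q)/2,np.linalg.norm(p-q)
L=lambda n:pickle.load(open(n,'rb'))
E
python3 - <<'E'
from h import *
for n,(x0,y0) in dict(top=(180,207),side=(240,240)).items():
    f=L(n+'0.pkl'); im=f["img"][y0:y0+28,x0:x0+28].astype(float)
    im=np.clip((im-20)*(2.6 if n=='top' else 2),0,255).astype(np.uint8)
    cv2.imwrite(f'pics/z_{n}.png',cv2.resize(im[:,:,::-1],None,fx=20,fy=20,interpolation=cv2.INTER_CUBIC))
    # rack
    hsv=cv2.cvtColor(f["img"],cv2.COLOR_RGB2HSV)
    m=((hsv[...,0]<15)&(hsv[...,1]>110)).astype(np.uint8)
    r=dict(top=(280,175,370,225),side=(255,135,315,205))[n]
    k=np.zeros_like(m);k[r[1]:r[3],r[0]:r[2]]=1;m*=k
    cs,_=cv2.findContours(m,cv2.RETR_EXTERNAL,cv2.CHAIN_APPROX_NONE);c=max(cs,key=cv2.contourArea)
    ap=cv2.approxPolyDP(c,3,True)[:,0]
    print(n,cv2.contourArea(c),[(tuple(p),onz(f,*p,.075).round(3)) for p in ap])
E
```

```text
top 1607.0 [((np.int32(356), np.int32(184)), array([ 0.603, -0.274,  0.075])), ((np.int32(291), np.int32(190)), array([ 0.582, -0.087,  0.075])), ((np.int32(292), np.int32(215)), array([ 0.511, -0.091,  0.075])), ((np.int32(358), np.int32(209)), array([ 0.531, -0.28 ,  0.075])), ((np.int32(357), np.int32(198)), array([ 0.562, -0.277,  0.075])), ((np.int32(332), np.int32(198)), array([ 0.561, -0.205,  0.075])), ((np.int32(357), np.int32(192)), array([ 0.58 , -0.277,  0.075]))]
side 1201.5 [((np.int32(284), np.int32(145)), array([ 0.605, -0.274,  0.075])), ((np.int32(267), np.int32(179)), array([ 0.584, -0.094,  0.075])), ((np.int32(267), np.int32(195)), array([ 0.554, -0.031,  0.075])), ((np.int32(289), np.int32(201)), array([ 0.485, -0.039,  0.075])), ((np.int32(290), np.int32(186)), array([ 0.507, -0.098,  0.075])), ((np.int32(294), np.int32(185)), array([ 0.497, -0.108,  0.075])), ((np.int32(292), np.int32(192)), array([ 0.491, -0.077,  0.075])), ((np.int32(298), np.int32(177)), array([ 0.5  , -0.147,  0.075])), ((np.int32(296), np.int32(181)), array([ 0.499, -0.127,  0.075])), ((np.int32(294), np.int32(177)), array([ 0.511, -0.141,  0.075])), ((np.int32(302), np.int32(168)), array([ 0.505, -0.193,  0.075])), ((np.int32(299), np.int32(164)), array([ 0.521, -0.206,  0.075])), ((np.int32(305), np.int32(150)), array([ 0.53 , -0.283,  0.075])), ((np.int32(295), np.int32(148)), array([ 0.564, -0.277,  0.075])), ((np.int32(292), np.int32(158)), array([ 0.553, -0.223,  0.075])), ((np.int32(287), np.int32(153)), array([ 0.578, -0.24 ,  0.075])), ((np.int32(289), np.int32(146)), array([ 0.587, -0.277,  0.075]))]
```

View pics/z_top.png

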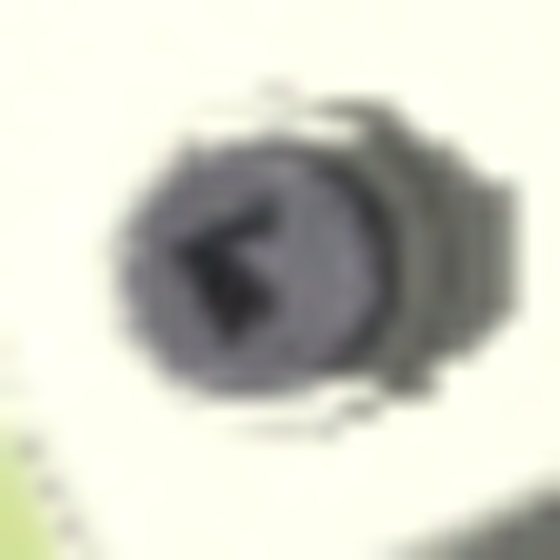

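View pics/z_side.png

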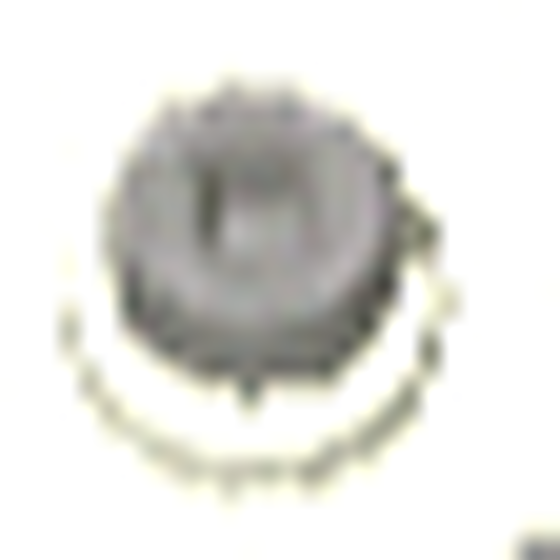

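Run:
```python
from h import *
T,S=L('top0.pkl'),L('side0.pkl')
print('cams',ray(T,0,0)[0],ray(S,0,0)[0])
P=lambda f,x0,y0,u,v,z,s:onz(f,x0+(u+.5)/s-.5,y0+(v+.5)/s-.5,z)
def ang(a,b): d=b-a; return np.degrees(np.arctan2(d[1],d[0]))%90, np.linalg.norm(d[:2])
t=lambda u,v,z=.108:P(T,180,207,u,v,z,20)
s=lambda u,v,z=.108:P(S,240,240,u,v,z,20)
print('recess top edges',ang(t(180,238),t(275,200)),ang(t(172,250),t(225,335)))
print('recess side edges',ang(s(195,150),s(310,150)),ang(s(195,150),s(208,245)))
# box top plate edges z=.075 (c1: 8x offset 160,165)
c=lambda u,v,z=.075:P(T,160,165,u,v,z,8)
print('box',ang(c(90,285),c(500,105)),ang(c(500,105),c(640,405)))
d=lambda u,v,z=.075:P(S,210,210,u,v,z,8)
print('box side',ang(d(130,90),d(475,90)),ang(d(475,90),d(490,500)),ang(d(130,90),d(98,500)))
# plug head circle
print('plug top',t(252,268),'side',s(250,210))
print('plug tri',tri(T,(180+252/20-.5,207+268/20-.5),S,(240+250/20-.5,240+208/20-.5)))
# breather top ~ z .095 ; recess mouth centre by gearbox? breather offset (45,-95)
print('breather',c(460,212,.09),d(218,130,.09))
# key bar ends top z=.122
e=lambda u,v,z=.122:P(T,280,165,u,v,z,8)
print('bar top', [e(*p).round(4) for p in((425,252),(428,292),(655,218),(660,260))])
g=lambda u,v,z=.122:P(S,250,130,u,v,z,8)
print('bar side',[g(*p).round(4) for p in((305,160),(345,60),(378,60))])
# rack corners
print('rack top',[e(*p,.075).round(4) for p in((85,203),(610,140),(637,355),(112,415))])
print('rack side',[g(*p,.075).round(4) for p in((137,405),(275,118),(445,155),(328,450))])
```

```text
cams [0.52531383 0.01427635 1.10811134] [0.24883968 0.65675875 0.87480522]
recess top edges (np.float64(22.77881673505769), np.float64(0.014064006959259431)) (np.float64(33.28691312659092), np.float64(0.013853754408956764))
recess side edges (np.float64(27.32028755715524), np.float64(0.014724607219046948)) (np.float64(34.12505288062668), np.float64(0.014613089389384458))
box (np.float64(24.79515643985529), np.float64(0.1597418560310184)) (np.float64(26.10086693695723), np.float64(0.11872403778586138))
box side (np.float64(27.3235769965421), np.float64(0.12263999726533484)) (np.float64(27.122485274240887), np.float64(0.16613878338431035)) (np.float64(26.758624210297427), np.float64(0.16613271342874988))
plug top [0.49300144 0.18833398 0.108     ] side [0.49174012 0.18798244 0.108     ]
plug tri (array([0.49248595, 0.18808859, 0.10827468]), np.float64(0.0012988717241983092))
breather [0.57480909 0.12320838 0.09      ] [0.57142529 0.12522588 0.09      ]
bar top [array([ 0.5648, -0.197 ,  0.122 ]), array([ 0.5511, -0.1982,  0.122 ]), array([ 0.5778, -0.276 ,  0.122 ]), array([ 0.5634, -0.2777,  0.122 ])]
bar side [array([ 0.564 , -0.2038,  0.122 ]), array([ 0.5752, -0.272 ,  0.122 ]), array([ 0.5628, -0.2784,  0.122 ])]
rack top [array([ 0.5823, -0.0848,  0.075 ]), array([ 0.6081, -0.2735,  0.075 ]), array([ 0.531 , -0.2834,  0.075 ]), array([ 0.5065, -0.0954,  0.075 ])]
rack side [array([ 0.5825, -0.0883,  0.075 ]), array([ 0.6068, -0.2779,  0.075 ]), array([ 0.5312, -0.2884,  0.075 ]), array([ 0.5056, -0.0999,  0.075 ])]
```

```bash
cat >> h.py <<'E'
from scipy.spatial.transform import Rotation as Ro
def st():
    from workcell import bot
    return bot.observe()
def pose(s): return np.array(s["position"]),Ro.from_euler('xyz',s["tool_rot"]).as_matrix()
def plan(tgt,head=None):
    """tool-frame shift mm to reach tgt, and turn about tool x (deg) to bring tool y to world heading head (mod 180)"""
    s=st();p,R=pose(s);d=R.T@(np.array(tgt)-p)*1000
    h=np.degrees(np.arctan2(R[1,1],R[0,1]))
    print('p',p.round(4),'axis x',R[:,0].round(3),'y heading',round(h,2),'q7',round(s["qpos"][6],3),'q1',round(s["qpos"][0],3),'t',s["clock"])
    print('shift mm',d.round(1), 'turn deg (+=cw)',None if head is None else round((h-head+90)%180-90,2))
    return d
E
python3 - <<'E'
from h import *
plan([.564,-.239,.2],9)
E
```

```text
p [ 0.1664 -0.6021  0.2308] axis x [-0.     0.001 -1.   ] y heading -74.54 q7 -0.113 q1 1.231 t 0.1
shift mm [  31. -244. -480.] turn deg (+=cw) -83.54
```

```bash
python3 -m pendant '[[0,-20,-40,0],[0,-20,-40,0],[0,-20,-40,0],[0,-20,-40,0],[0,-20,-40,0],[0,-20,-40,0],[0,-20,-40,0],[0,-20,-40,0],[0,-20,-40,0],[0,-20,-40,0],[0,-20,-40,0],[0,-24,-40,0]]' 1 40 && python3 -m pendant '[[0,0,0,-10.4],[0,0,0,-10.4],[0,0,0,-10.4],[0,0,0,-10.4],[0,0,0,-10.4],[0,0,0,-10.4],[0,0,0,-10.4],[0,0,0,-10.4],[0,0,0,0],[0,0,0,0]]'
python3 - <<'E'
from h import *
plan([.564,-.239,.093],9)
from workcell import grab_frame
f=grab_frame('side');cv2.imwrite('pics/s1.png',f["img"][:,:,::-1]);pickle.dump(f,open('s1.pkl','wb'))
print(st()["qpos"].round(2) if hasattr(st()["qpos"],'round') else st()["qpos"])
E
```

```text
clock: 1.6
position: [0.565, -0.2384, 0.231]
tool_rot: [-0.239, 1.57, -3.111]
force: [-0.1, -0.1, -0.3]
grip_width: 0.0859
clock: 2.85
position: [0.5641, -0.2393, 0.2311]
tool_rot: [-2.228, 1.57, 2.631]
force: [-0.3, 0.2, 0.2]
grip_width: 0.0853
p [ 0.5641 -0.2393  0.2311] axis x [-0.  0. -1.] y heading 8.41 q7 0.214 q1 0.636 t 2.85
shift mm [138.1   0.   -0.3] turn deg (+=cw) -0.59
[ 0.64  0.54 -0.49  1.62  0.28  1.06  0.21]
```

View pics/s1.png

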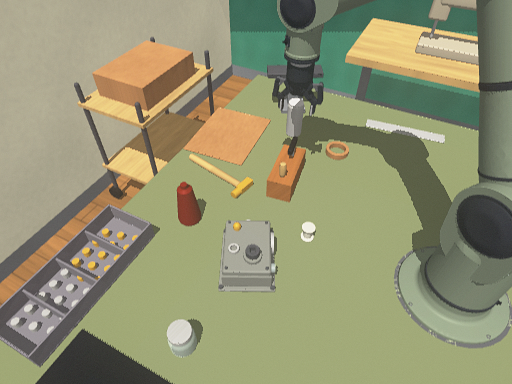

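The gripper sits above the key, at about (293,110) in the side view, and nothing has been disturbed. I'll descend and grip.

```bash
python3 -m pendant '[[23,0,0,-0.6],[23,0,0,0],[23,0,0,0],[23,0,0,0],[23,0,0,0],[15,0,0,0],[8,0,0,0],[0,0,0,0],[0,0,0,0]]' && python3 -m pendant '[[0,0,0,0],[0,0,0,0],[0,0,0,0],[0,0,0,0],[0,0,0,0],[0,0,0,0]]' -1 60
python3 - <<'E'
from h import *
from workcell import grab_frame
s=st();print(s["force"],s["moment"],s["position"],s["grip_width"])
plan([.564,-.239,.093],9)
for n in('side','top'):
    f=grab_frame(n);pickle.dump(f,open(n+'2.pkl','wb'))
    x0,y0=(250,100) if n=='side' else (280,150)
    cv2.imwrite(f'pics/{n}2.png',cv2.resize(f["img"][y0:y0+100,x0:x0+100,::-1],None,fx=6,fy=6,interpolation=cv2.INTER_CUBIC))
E
```

```text
clock: 4.03
position: [0.5645, -0.2394, 0.094]
tool_rot: [1.027, 1.57, -0.382]
force: [-0.6, 0.7, -0.1]
grip_width: 0.0854
clock: 4.78
position: [0.5643, -0.2393, 0.0935]
tool_rot: [1.01, 1.571, -0.4]
force: [-0.3, -0.7, 4.1]
grip_width: 0.0151
[-0.27314419 -0.74998055  4.13325661] [-0.00512104  0.21274     0.07283508] [ 0.56426455 -0.23930636  0.09345782] 0.015113605108136394
p [ 0.5643 -0.2393  0.0935] axis x [ 0. -0. -1.] y heading 9.26 q7 0.143 q1 0.595 t 4.775
shift mm [ 0.5 -0.2 -0.3] turn deg (+=cw) 0.26
```

View pics/side2.png

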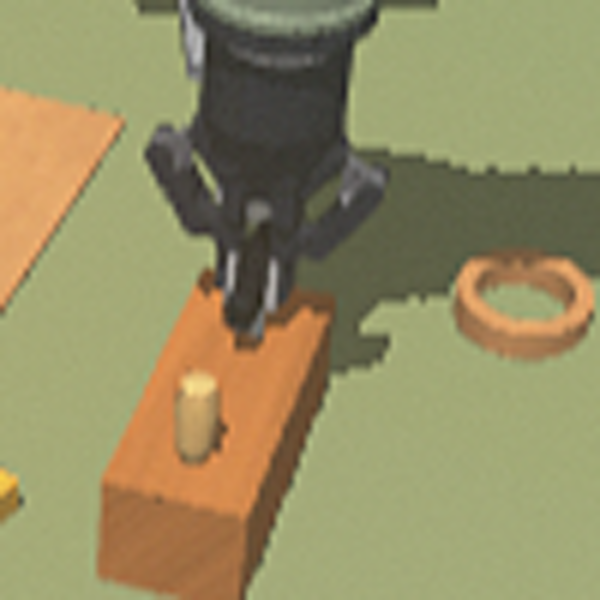

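View pics/top2.png

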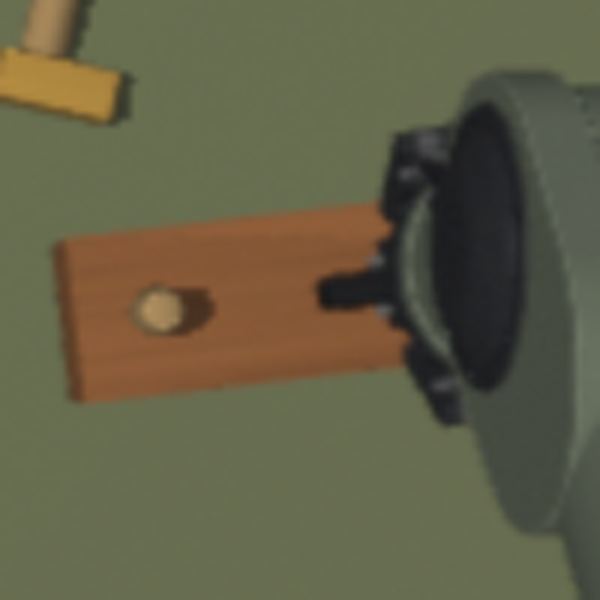

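```bash
python3 -m pendant '[[-6,0,0,0],[-12,0,0,0],[-18,0,0,0],[-20,0,0,0],[-20,0,0,0],[-20,0,0,0],[-20,0,0,0],[-16,0,0,0],[-8,0,0,0],[0,0,0,0],[0,0,0,0]]'
python3 - <<'E'
from h import *
from workcell import grab_frame
s=st();print(s["force"],s["moment"],s["position"],s["grip_width"])
for n in('side','top'):
    f=grab_frame(n);pickle.dump(f,open(n+'3.pkl','wb'))
    x0,y0=(240,80) if n=='side' else (300,140)
    cv2.imwrite(f'pics/{n}3.png',cv2.resize(f["img"][y0:y0+100,x0:x0+100,::-1],None,fx=6,fy=6,interpolation=cv2.INTER_CUBIC))
E
```

```text
clock: 6.25
position: [0.5639, -0.2392, 0.2326]
tool_rot: [-2.134, 1.57, 2.74]
force: [0.3, -0.4, -2.4]
grip_width: 0.0149
[ 0.34125711 -0.43803926 -2.4453764 ] [-0.01877999  0.04850641 -0.00471136] [ 0.56387417 -0.23920125  0.23263415] 0.014866661377259442
```

View pics/side3.png

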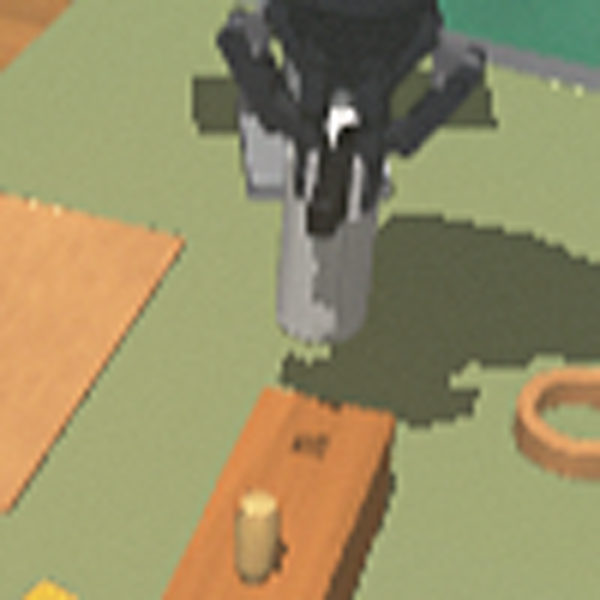

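View pics/top3.png

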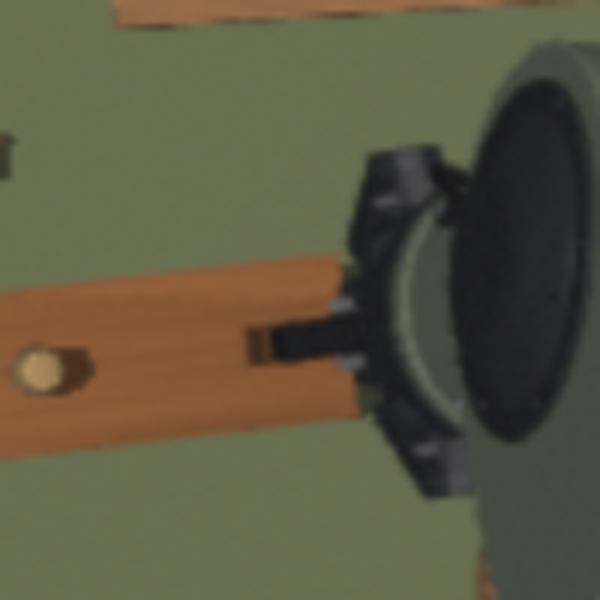

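Run:
```python
from h import *
S=L('side3.pkl');T=L('top3.pkl')
print('slot side',onz(S,240+311.5/6-.5,80+445.5/6-.5,.075), 'left edge top', onz(T,300+248/6-.5,140+346/6-.5,.075),onz(T,300+272/6-.5,140+327/6-.5,.075),onz(T,300+272/6-.5,140+362/6-.5,.075))
plan([.4925,.188,.233],29)
```

```text
slot side [ 0.56349214 -0.24290184  0.075     ] left edge top [ 0.56390719 -0.23055314  0.075     ] [ 0.57319818 -0.24201784  0.075     ] [ 0.55643935 -0.24209301  0.075     ]
p [ 0.5639 -0.2392  0.2327] axis x [-0.001  0.    -1.   ] y heading 9.26 q7 0.228 q1 0.639 t 6.35
shift mm [-1.000e-01 -1.800e+00 -4.331e+02] turn deg (+=cw) -19.74
```

```bash
python3 -m pendant '[[0,0,-20,0],[0,0,-40,0],[0,0,-40,0],[0,0,-40,0],[0,0,-40,0],[0,0,-40,0],[0,0,-40,0],[0,0,-40,0],[0,0,-40,0],[0,0,-40,0],[0,0,-35,0],[0,-2,-18,0]]'; python3 -m pendant '[[0,0,0,-10],[0,0,0,-10],[0,0,0,0],[0,0,0,0]]'
python3 - <<'E'
from h import *
plan([.4925,.188,.233],29)
print(np.round(st()["qpos"],2))
E
```

```text
clock: 7.85
position: [0.4914, 0.19, 0.2332]
tool_rot: [-2.653, 1.57, 2.223]
force: [0.7, -0.3, -2.3]
grip_width: 0.0151
clock: 8.35
position: [0.4925, 0.1874, 0.2332]
tool_rot: [-1.39, 1.571, -2.455]
force: [-0.3, -0.3, -2.4]
grip_width: 0.0154
p [0.4925 0.1874 0.2332] axis x [-0. -0. -1.] y heading 28.99 q7 -0.278 q1 0.046 t 8.35
shift mm [ 0.2  0.3 -0.5] turn deg (+=cw) -0.01
[ 0.05  0.44 -0.69  1.83  0.33  0.99 -0.28]
```

```bash
python3 -m pendant '[[0,0,0,-10],[0,0,0,-10],[0,0,0,-10],[0,0,0,0]]'
python3 - <<'E'
from h import *
plan([.4925,.188,.233],29)
print(np.round(st()["qpos"],2))
E
```

```text
clock: 8.85
position: [0.4925, 0.1875, 0.2332]
tool_rot: [-2.833, 1.57, 2.91]
force: [-0.3, -0.1, -2.1]
grip_width: 0.0148
p [0.4925 0.1875 0.2332] axis x [-0.  0. -1.] y heading 59.05 q7 0.185 q1 0.13 t 8.85
shift mm [ 0.2  0.4 -0.3] turn deg (+=cw) 30.05
[ 0.13  0.47 -0.82  1.83  0.39  1.02  0.19]
```

```bash
python3 -m pendant '[[0,0,0,-10],[0,0,0,-10],[0,0,0,-10],[0,0,0,-10],[0,0,0,-10],[0,0,0,-10],[0,0,0,0],[0,0,0,0]]'
python3 - <<'E'
from h import *
from workcell import grab_frame
plan([.4925,.188,.233],119)
print(np.round(st()["qpos"],2),st()["moment"],st()["force"])
for n in('side','top'):
    f=grab_frame(n);pickle.dump(f,open(n+'4.pkl','wb'))
    x0,y0=(200,175) if n=='side' else (150,165)
    cv2.imwrite(f'pics/{n}4.png',cv2.resize(f["img"][y0:y0+100,x0:x0+100,::-1],None,fx=6,fy=6,interpolation=cv2.INTER_CUBIC))
E
```

```text
clock: 9.85
position: [0.4925, 0.1877, 0.2333]
tool_rot: [-2.322, 1.571, -1.818]
force: [-0.2, -0.2, -2.4]
grip_width: 0.015
p [0.4925 0.1877 0.2333] axis x [-0. -0. -1.] y heading 118.87 q7 1.092 q1 0.282 t 9.85
shift mm [0.3 0.3 0.1] turn deg (+=cw) -0.13
[ 0.28  0.56 -1.07  1.82  0.55  1.1   1.09] [ 0.01550716 -0.02611767 -0.01506307] [-0.16148977 -0.21134631 -2.37300728]
```

View pics/side4.png

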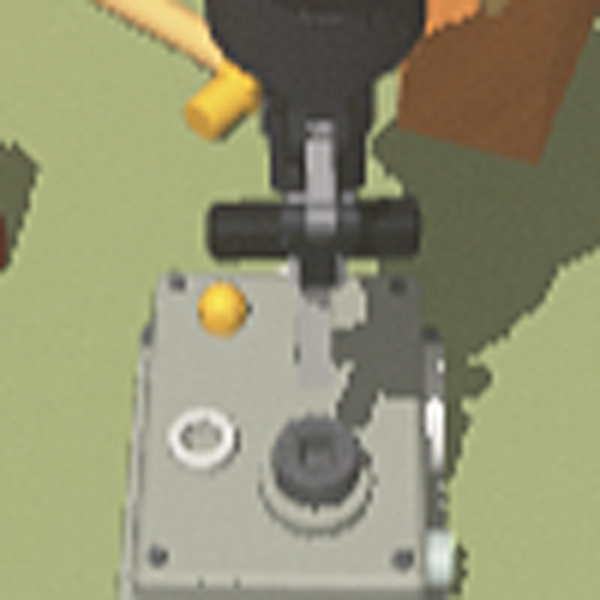

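View pics/top4.png

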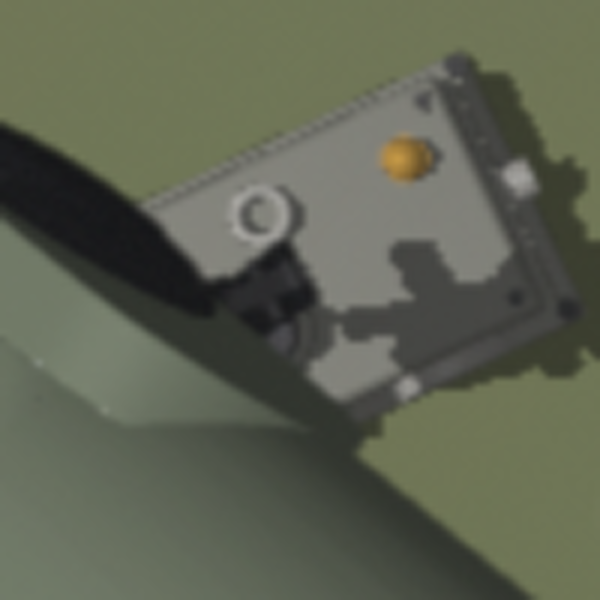

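```bash
python3 - <<'E'
from h import *
S=L('side4.pkl')
p,R=pose(st())
q=lambda X:np.round((np.array(proj(S,X))+.5-[200,175])*6,1)
for off in(-4,-2,0,2):
    b=p+R@[0,0,off/1000]
    print(off,'bar centre',q(b+[0,0,.0175]),'foot',q(b-[0,0,.0785]),'ends',q(b+[0,0,.0175]+R@[0,0,.04]),q(b+[0,0,.0175]-R@[0,0,.04]))
print('finger tip',q(p)); 
for d in ([.005,0,0],[0,.005,0],[0,0,.005]): print(d,q(p-[0,0,.0785]+R@d)-q(p-[0,0,.0785]))
print('mouth',q([.4925,.188,.108]))
E
python3 - <<'E'
import sys;sys.path.insert(0,'.')
from h import *
S=L('side4.pkl')
im=S["img"][222:246,240:268].astype(float)
im=np.clip((im-60)*1.8,0,255).astype(np.uint8)
cv2.imwrite('pics/foot4.png',cv2.resize(im[:,:,::-1],None,fx=24,fy=24,interpolation=cv2.INTER_CUBIC))
E
```

```text
-4 bar centre [324.  233.6] foot [323.4 385.8] ends [217.7 236. ] [430.  231.2]
-2 bar centre [318.7 233.7] foot [318.5 385.9] ends [212.4 236.1] [424.7 231.3]
0 bar centre [313.4 233.8] foot [313.6 386.1] ends [207.1 236.2] [419.4 231.4]
2 bar centre [308.1 233.9] foot [308.7 386.2] ends [201.8 236.4] [414.1 231.5]
finger tip [313.4 263.5]
[0.005, 0, 0] [0.  7.2]
[0, 0.005, 0] [0.4 9.9]
[0, 0, 0.005] [-12.2   0.2]
mouth [313.5 452.5]
```

View pics/foot4.png

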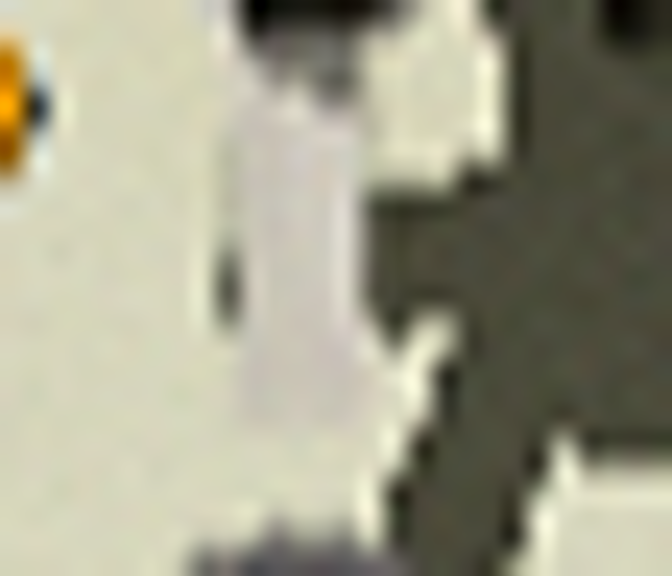

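```bash
python3 -m pendant '[[10,0.3,0,0],[12,0,0,0],[12,0,0,0],[7,0,0,0],[0,0,0,0],[0,0,0,0]]'
python3 - <<'E'
from h import *
from workcell import grab_frame
plan([.4925,.188,.1745],119)
S=grab_frame('side')
im=S["img"][225:263,230:278].astype(float)
im=np.clip((im-30)*1.8,0,255).astype(np.uint8)
cv2.imwrite('pics/foot5.png',cv2.resize(im[:,:,::-1],None,fx=15,fy=15,interpolation=cv2.INTER_CUBIC))
p,R=pose(st())
q=lambda X:np.round((np.array(proj(S,X))+.5-[230,225])*15,1)
print(q(p-[0,0,.0785]),q([.4925,.188,.108]))
E
```

```text
clock: 10.7
position: [0.4925, 0.1882, 0.1926]
tool_rot: [0.202, 1.57, 0.712]
force: [-0.4, -0.5, -2.8]
grip_width: 0.0153
p [0.4925 0.1882 0.1926] axis x [ 0.  0. -1.] y heading 119.25 q7 1.05 q1 0.251 t 10.7
shift mm [18.1 -0.1 -0.1] turn deg (+=cw) 0.25
[333.2 360.6] [333.8 381.2]
```

View pics/foot5.png

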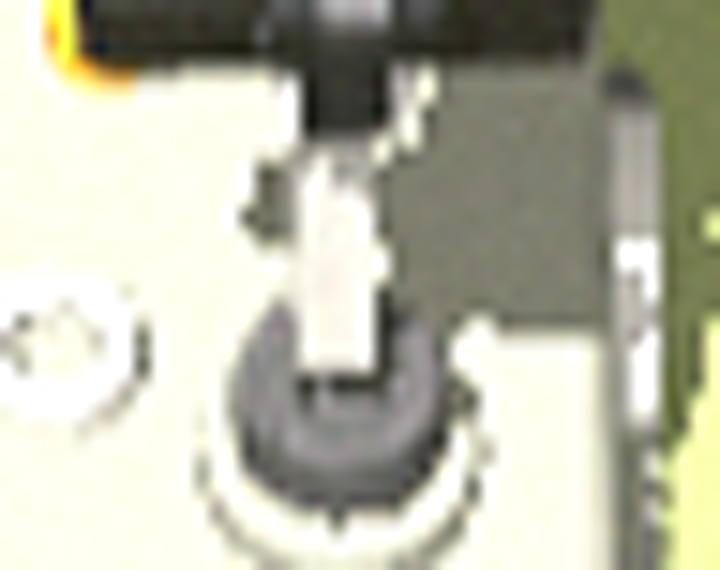

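Side view: the shank centre is at x≈338 and the plug centre at x≈339 in the crop, so the key is in line. I'll go down in small steps.

```bash
python3 -m pendant '[[3,0,0,0],[3,0,0,0],[3,0,0,0],[2,0,0,0],[0,0,0,0]]'
python3 - <<'E'
from h import *
s=st();print(s["force"],s["moment"]);plan([.4925,.188,.1745],119)
E
```

```text
clock: 11.38
position: [0.4923, 0.188, 0.1812]
tool_rot: [2.758, 1.571, -3.015]
force: [0.5, 0.5, -2.8]
grip_width: 0.0154
[ 0.46484771  0.51281508 -2.8371041 ] [-0.01054692 -0.02637643  0.00954031]
p [0.4923 0.188  0.1812] axis x [-0. -0. -1.] y heading 119.26 q7 1.037 q1 0.242 t 11.375
shift mm [ 6.7 -0.1  0.1] turn deg (+=cw) 0.26
```

```bash
python3 -m pendant '[[1.5,0,0,0],[1.5,0,0,0],[0,0,0,0]]'
python3 - <<'E'
from h import *
s=st();print(s["force"],s["moment"]);plan([.4925,.188,.1745],119)
E
```

```text
clock: 11.75
position: [0.4924, 0.188, 0.1782]
tool_rot: [2.574, 1.571, 3.085]
force: [-0.0, -0.0, -2.9]
grip_width: 0.0152
[-0.02713741 -0.01031558 -2.9302184 ] [-0.03610038 -0.03080963 -0.02474074]
p [0.4924 0.188  0.1782] axis x [-0.  0. -1.] y heading 119.26 q7 1.033 q1 0.239 t 11.75
shift mm [ 3.7 -0.1  0.1] turn deg (+=cw) 0.26
```

Still free with the shank past the mouth. I'll go on to about 2 mm above the floor.

```bash
python3 -m pendant '[[1.5,0,0,0],[1.5,0,0,0],[0.5,0,0,0],[0,0,0,0]]'
python3 - <<'E'
from h import *
s=st();print(s["force"],s["moment"]);plan([.4925,.188,.1745],119)
E
```

```text
clock: 12.25
position: [0.4924, 0.188, 0.1748]
tool_rot: [2.288, 1.571, 2.799]
force: [-0.1, -0.7, -2.5]
grip_width: 0.015
[-0.13002904 -0.74195216 -2.4739984 ] [-0.02569238  0.03401772 -0.0064267 ]
p [0.4924 0.188  0.1748] axis x [-0.  0. -1.] y heading 119.26 q7 1.029 q1 0.236 t 12.25
shift mm [ 0.3 -0.1  0.1] turn deg (+=cw) 0.26
```

```bash
python3 -m pendant '[[0.8,0,0,0],[0.6,0,0,0],[0,0,0,0]]'
python3 - <<'E'
from h import *
s=st();print(s["force"],s["moment"]);plan([.4925,.188,.1745],119)
E
```

```text
clock: 12.62
position: [0.4924, 0.188, 0.1734]
tool_rot: [2.578, 1.571, 3.089]
force: [0.1, 1.0, -2.2]
grip_width: 0.0149
[ 0.06022511  0.96055808 -2.15311261] [-0.04069898  0.00646918 -0.03928768]
p [0.4924 0.188  0.1734] axis x [-0.  0. -1.] y heading 119.26 q7 1.027 q1 0.235 t 12.625
shift mm [-1.1 -0.1  0.1] turn deg (+=cw) 0.26
```

```bash
cat > rd.py <<'E'
import sys
from h import *
m=[];
s=st();p,R=pose(s)
h=np.degrees(np.arctan2(R[1,1],R[0,1]))
print('t %.2f head %.2f Mz %.3f F %s z %.4f q7 %.2f w %.4f'%(s["clock"],h,s["moment"][2],np.round(s["force"],1),p[2],s["qpos"][6],s["grip_width"]))
sys.exit(1 if len(sys.argv)>1 and s["moment"][2]>float(sys.argv[1]) else 0)
E
python3 -m pendant '[[0,0,0,0],[0,0,0,0]]' - 100 >/dev/null; python3 rd.py 0.12 && python3 -m pendant '[[0,0,0,5],[0,0,0,0]]'>/dev/null && python3 rd.py 0.12 && python3 -m pendant '[[0,0,0,5],[0,0,0,0]]'>/dev/null && python3 rd.py 0.12 && python3 -m pendant '[[0,0,0,5],[0,0,0,0]]'>/dev/null && python3 rd.py 0.12
```

```text
t 12.88 head 119.26 Mz 0.079 F [-0.6  0.4  0.8] z 0.1736 q7 1.03 w 0.0143
t 13.12 head 114.27 Mz 0.002 F [1.9 0.5 1.6] z 0.1737 q7 0.95 w 0.0148
t 13.38 head 109.37 Mz 0.052 F [1.9 0.7 1.2] z 0.1736 q7 0.88 w 0.0142
t 13.62 head 104.43 Mz -0.023 F [ 0.3 -0.1  1.2] z 0.1735 q7 0.80 w 0.0141
```

```bash
python3 -m pendant '[[0,0,0,5],[0,0,0,5],[0,0,0,0]]'>/dev/null && python3 rd.py 0.14 && python3 -m pendant '[[0,0,0,5],[0,0,0,0]]'>/dev/null && python3 rd.py 0.14 && python3 -m pendant '[[0,0,0,5],[0,0,0,0]]'>/dev/null && python3 rd.py 0.14 && python3 -m pendant '[[0,0,0,5],[0,0,0,0]]'>/dev/null && python3 rd.py 0.14 && python3 -m pendant '[[0,0,0,5],[0,0,0,0]]'>/dev/null && python3 rd.py 0.14 && python3 -m pendant '[[0,0,0,5],[0,0,0,0]]'>/dev/null && python3 rd.py 0.14 && python3 -m pendant '[[0,0,0,5],[0,0,0,0]]'>/dev/null && python3 rd.py 0.14
```

```text
t 14.00 head 94.47 Mz 0.011 F [-1.4 -1.4  2.3] z 0.1735 q7 0.66 w 0.0145
t 14.25 head 89.49 Mz 0.041 F [2.9 0.3 0.6] z 0.1734 q7 0.58 w 0.0146
t 14.50 head 84.48 Mz -0.036 F [ 1.1 -0.5  0.8] z 0.1734 q7 0.51 w 0.0146
t 14.75 head 79.49 Mz 0.038 F [0.3 0.2 0.3] z 0.1734 q7 0.43 w 0.0142
t 15.00 head 74.49 Mz 0.004 F [ 2.  -0.1  3. ] z 0.1734 q7 0.36 w 0.0141
t 15.25 head 69.50 Mz 0.175 F [-0.8  0.1  1.6] z 0.1734 q7 0.28 w 0.0142
```

```bash
for i in 1 2 3 4; do python3 -m pendant '[[0,0,0,0]]'>/dev/null; python3 rd.py; done
```

```text
t 15.38 head 69.49 Mz 0.247 F [ 0.7 -0.4  0.5] z 0.1734 q7 0.28 w 0.0145
t 15.50 head 69.38 Mz 0.013 F [ 0.7 -0.8  4.1] z 0.1734 q7 0.28 w 0.0143
t 15.62 head 69.31 Mz 0.145 F [-1.8  1.5  3.5] z 0.1734 q7 0.28 w 0.0143
t 15.75 head 69.28 Mz 0.324 F [ 0.7 -0.1  1.9] z 0.1734 q7 0.28 w 0.0145
```

```bash
for i in 1 2 3 4 5 6 7 8; do python3 -m pendant '[[0,0,0,0]]'>/dev/null; python3 rd.py; done
```

```text
t 15.88 head 69.27 Mz -0.035 F [0.6 0.4 1.4] z 0.1734 q7 0.28 w 0.0145
t 16.00 head 69.26 Mz 0.190 F [ 1.3 -1.6  1.1] z 0.1734 q7 0.28 w 0.0145
t 16.12 head 69.26 Mz 0.106 F [ 1.6 -0.2  1.9] z 0.1734 q7 0.28 w 0.0145
t 16.25 head 69.25 Mz 0.185 F [ 1.3  0.4 -1.2] z 0.1734 q7 0.28 w 0.0142
t 16.38 head 69.26 Mz 0.247 F [-1.2  0.8  4.3] z 0.1734 q7 0.28 w 0.0142
t 16.50 head 69.25 Mz -0.022 F [0.7 1.2 3.4] z 0.1734 q7 0.28 w 0.0145
t 16.62 head 69.25 Mz 0.111 F [-1.1  0.7 -1.5] z 0.1734 q7 0.28 w 0.0146
t 16.75 head 69.25 Mz 0.226 F [-4.3  1.6  3.4] z 0.1734 q7 0.28 w 0.0146
```

```bash
cat > av.py <<'E'
import sys
from h import *
from workcell import bot,grab_frame
n=int(sys.argv[1]) if len(sys.argv)>1 else 12
M=[];E=[];F=[]
for i in range(n):
    grab_frame('side'); s=bot.observe(); M.append(s["moment"][2]);E.append(s["joint_efforts"][6]);F.append(s["force"])
p,R=pose(s)
print('t %.2f head %.2f Mz %.3f sd %.3f sem %.3f | eff7 %.3f sd %.3f | F %s z %.4f q7 %.2f'%(s["clock"],np.degrees(np.arctan2(R[1,1],R[0,1])),np.mean(M),np.std(M),np.std(M)/n**.5,np.mean(E),np.std(E),np.mean(F,0).round(1),p[2],s["qpos"][6]))
E
python3 av.py 12
```

```text
t 17.35 head 69.26 Mz 0.126 sd 0.085 sem 0.024 | eff7 -0.145 sd 0.008 | F [-0.2  0.   2.4] z 0.1734 q7 0.28
```

```bash
python3 -m pendant '[[0,0,0,3],[0,0,0,0]]'>/dev/null; python3 av.py 8;  python3 -m pendant '[[0,0,0,3],[0,0,0,0]]'>/dev/null; python3 av.py 8
```

```text
t 18.00 head 66.27 Mz 0.254 sd 0.056 sem 0.020 | eff7 -0.234 sd 0.126 | F [-0.9  1.1  2.2] z 0.1734 q7 0.23
t 18.65 head 63.27 Mz 0.217 sd 0.153 sem 0.054 | eff7 -0.263 sd 0.126 | F [-0.1  0.4  1.6] z 0.1734 q7 0.19
```

```bash
python3 av.py 12; python3 -m pendant '[[0,0,0,3],[0,0,0,0],[0,0,0,0],[0,0,0,0]]'>/dev/null; python3 av.py 12
```

```text
t 19.25 head 63.26 Mz 0.193 sd 0.094 sem 0.027 | eff7 -0.190 sd 0.013 | F [-0.3  0.4  2. ] z 0.1734 q7 0.19
t 20.35 head 60.25 Mz 0.228 sd 0.130 sem 0.038 | eff7 -0.203 sd 0.015 | F [0.2 0.6 1.6] z 0.1734 q7 0.14
```

```bash
cat > one.py <<'E'
from h import *
s=st();print('%.3f %.3f'%(s["moment"][2],s["joint_efforts"][6]))
E
for i in 1 2 3 4; do python3 -m pendant '[[0,0,0,1]]'>/dev/null; python3 one.py; done; python3 -m pendant '[[0,0,0,0],[0,0,0,0],[0,0,0,0]]'>/dev/null; python3 av.py 14
```

```text
0.330 0.472
0.322 0.198
0.265 0.209
0.284 0.158
t 21.93 head 56.26 Mz 0.158 sd 0.119 sem 0.032 | eff7 -0.215 sd 0.012 | F [0.2 0.4 1. ] z 0.1734 q7 0.08
```

```bash
for i in 1 2 3 4 5 6 7 8; do python3 -m pendant '[[0,0,0,0.3]]'>/dev/null; python3 one.py; done; python3 av.py 14
```

```text
0.100 -0.028
0.156 -0.100
0.311 -0.103
0.124 -0.087
0.110 -0.100
0.221 -0.100
0.003 -0.139
0.090 -0.096
t 23.62 head 53.85 Mz 0.220 sd 0.107 sem 0.029 | eff7 -0.216 sd 0.047 | F [-0.4  1.2  2.4] z 0.1734 q7 0.05
```

Run:
```python
from h import *
from workcell import grab_frame
p,R=pose(st())
for n in('side','top'):
    f=grab_frame(n);pickle.dump(f,open(n+'6.pkl','wb'))
    x0,y0=(225,205) if n=='side' else (165,190)
    q=lambda X:np.round((np.array(proj(f,X))+.5-[x0,y0])*12,1)
    b=p+[0,0,.0175+.011]
    print(n,'bar ends exp',q(b+R@[0,0,.04]),q(b-R@[0,0,.04]),'corners',[q(b+R@[0,sy*.008,sz*.04]) for sy in(-1,1) for sz in(-1,1)])
    cv2.imwrite(f'pics/{n}6.png',cv2.resize(f["img"][y0:y0+50,x0:x0+60,::-1],None,fx=12,fy=12,interpolation=cv2.INTER_CUBIC))
```

```text
side bar ends exp [238.7 130. ] [420.4 418.5] corners [array([457.6, 403.3]), array([274.3, 116.5]), array([383. , 433.8]), array([202.9, 143.7])]
top bar ends exp [371.3 227.9] [136.6 535.1] corners [array([167. , 558.3]), array([401.8, 251.1]), array([106.1, 511.8]), array([340.9, 204.8])]
```

View pics/side6.png

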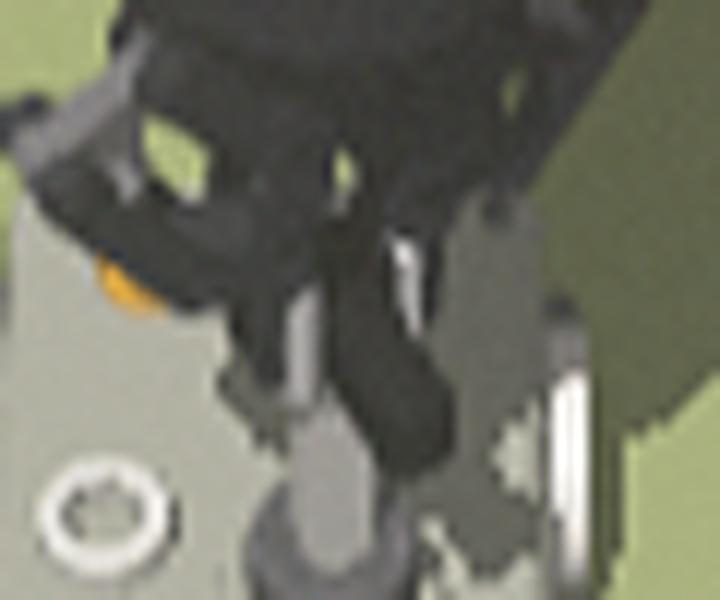

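View pics/top6.png

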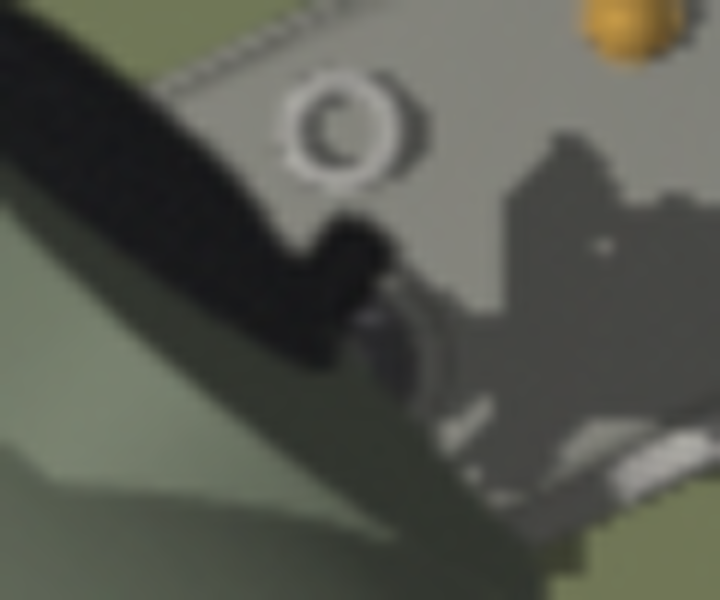

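Run:
```python
from h import *
f=L('side6.pkl');p,R=pose(st())
x0,y0=240,215;s=20
im=f["img"][y0:y0+40,x0:x0+36].astype(float);im=np.clip((im-25)*2.2,0,255).astype(np.uint8)[:,:,::-1]
im=cv2.resize(im,None,fx=s*3/4,fy=s*3/4,interpolation=cv2.INTER_CUBIC);s=15
q=lambda X:tuple(np.round((np.array(proj(f,X))+.5-[x0,y0])*s).astype(int))
h0=np.arctan2(R[1,1],R[0,1])
for da,col in((0,(0,255,0)),(8,(0,0,255))):
    a=h0+np.radians(da);X=np.array([np.cos(a),np.sin(a),0]);Y=np.array([-np.sin(a),np.cos(a),0])
    c=p+[0,0,.0065]
    for z in(.0065,.0285):
        for sx in(-1,1):
            c=p+[0,0,z]
            cv2.line(im,tuple(map(int,q(c+X*sx*.008+Y*.04))),tuple(map(int,q(c+X*sx*.008-Y*.04))),col,1)
cv2.imwrite('pics/z6.png',im)
```

```text
(no output)
```

View pics/z6.png

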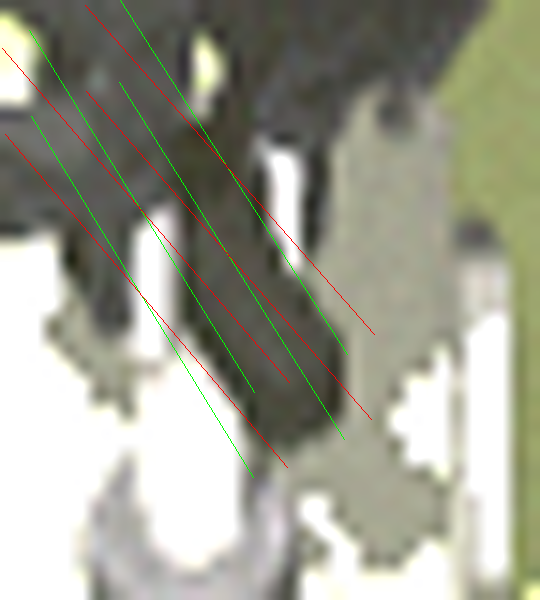

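```bash
for i in 1 2 3; do python3 -m pendant '[[0,0,0,1]]'>/dev/null; python3 one.py; done; python3 av.py 6; python3 av.py 16
```

```text
0.492 0.483
0.307 0.198
0.127 0.182
t 24.40 head 50.87 Mz 0.210 sd 0.112 sem 0.046 | eff7 -0.287 sd 0.241 | F [-0.3  0.7  1.3] z 0.1734 q7 0.00
t 25.20 head 50.85 Mz 0.254 sd 0.115 sem 0.029 | eff7 -0.224 sd 0.012 | F [0.1 0.5 2.1] z 0.1734 q7 0.00
```

```bash
for i in 1 2 3 4 5; do python3 -m pendant '[[0,0,0,-1.5],[0,0,0,0]]'>/dev/null; python3 av.py 8; done
```

```text
t 25.85 head 52.36 Mz 0.201 sd 0.114 sem 0.040 | eff7 -0.159 sd 0.066 | F [-0.1  0.4  2. ] z 0.1734 q7 0.03
t 26.50 head 53.85 Mz 0.234 sd 0.032 sem 0.011 | eff7 -0.131 sd 0.066 | F [0.7 0.3 2. ] z 0.1734 q7 0.05
t 27.15 head 55.35 Mz 0.144 sd 0.080 sem 0.028 | eff7 -0.099 sd 0.060 | F [-0.2  0.9  2.7] z 0.1734 q7 0.07
t 27.80 head 56.86 Mz 0.056 sd 0.060 sem 0.021 | eff7 -0.045 sd 0.060 | F [ 0.2 -0.1  1.7] z 0.1734 q7 0.09
t 28.45 head 58.35 Mz 0.007 sd 0.056 sem 0.020 | eff7 0.012 sd 0.062 | F [-0.2  0.3  2.2] z 0.1734 q7 0.12
```

Run:
```python
from h import *
from workcell import grab_frame
f=grab_frame('side');pickle.dump(f,open('side7.pkl','wb'));p,R=pose(st())
x0,y0=240,215;s=15
im=f["img"][y0:y0+40,x0:x0+36].astype(float);im=np.clip((im-25)*2.2,0,255).astype(np.uint8)[:,:,::-1]
im=cv2.resize(im,None,fx=s,fy=s,interpolation=cv2.INTER_CUBIC)
a=im.copy()
q=lambda X:tuple(map(int,np.round((np.array(proj(f,X))+.5-[x0,y0])*s)))
h0=np.arctan2(R[1,1],R[0,1]);print(np.degrees(h0))
for da,col in((0,(0,255,0)),(12,(0,0,255))):
    t=h0+np.radians(da);X=np.array([np.cos(t),np.sin(t),0]);Y=np.array([-np.sin(t),np.cos(t),0])
    for z,sx in((.0285,1),(.0065,-1)):
        c=p+[0,0,z]; cv2.line(a,q(c+X*sx*.008+Y*.04),q(c+X*sx*.008-Y*.04),col,1)
    for sx in(-1,1): 
        c=p+[0,0,.0285]-Y*.04+X*sx*.008; cv2.line(a,q(c),q(c-[0,0,.022]),col,1)
cv2.imwrite('pics/z7.png',np.hstack([im[:,:400],a[:,:400]]))
```

```text
58.3535174919454
```

View pics/z7.png

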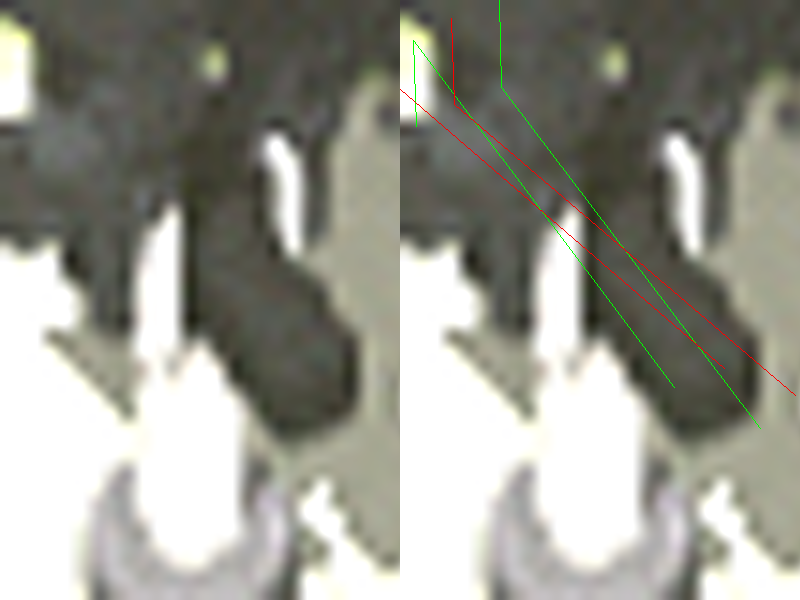

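Run:
```python
from h import *
def show(f,p,h,x0=240,y0=215,s=15):
    for da in(-5,0,5,10,15):
        t=np.radians(h+da);X=np.array([np.cos(t),np.sin(t),0]);Y=np.array([-np.sin(t),np.cos(t),0])
        P=[]
        for z in(.0065,.0285):
            for sx in(-1,1):
              for sy in(-1,1):
                P.append((np.array(proj(f,p+[0,0,z]+X*sx*.008+Y*sy*.04))+.5-[x0,y0])*s)
        P=np.array(P); print(da,'right',P[:,0].max().round(),'low',P[np.argmax(P[:,1])].round())
p=np.array([.4924,.188,.1734])
print('side6 53.85 obs right 342-345, low (290,445)');show(L('side6.pkl'),p,53.85)
print('side7 58.35 obs right 357 low (290,438)');show(L('side7.pkl'),p,58.35)
for n,h in(('side6.pkl',53.85),('side7.pkl',58.35)):
    f=L(n);g=f["img"].sum(2)[215:255,240:276]; 
    print(n,g[18:32,16:26].tolist())
```

```text
side6 53.85 obs right 342-345, low (290,445)
-5 right 328.0 low [230. 481.]
0 right 347.0 low [253. 477.]
5 right 365.0 low [275. 471.]
10 right 380.0 low [296. 464.]
15 right 395.0 low [316. 455.]
side7 58.35 obs right 357 low (290,438)
-5 right 345.0 low [251. 477.]
0 right 363.0 low [272. 472.]
5 right 379.0 low [294. 464.]
10 right 393.0 low [314. 456.]
15 right 406.0 low [333. 446.]
side6.pkl [[189, 183, 177, 227, 264, 302, 296, 288, 287, 289], [182, 188, 178, 181, 196, 295, 294, 292, 299, 291], [194, 183, 186, 176, 159, 266, 295, 291, 298, 289], [192, 186, 194, 187, 178, 196, 269, 292, 298, 296], [183, 198, 181, 183, 179, 181, 198, 298, 296, 290], [184, 192, 197, 186, 185, 178, 169, 301, 295, 293], [175, 186, 200, 184, 184, 175, 157, 300, 294, 291], [165, 168, 188, 186, 169, 173, 157, 304, 298, 292], [162, 172, 171, 172, 168, 163, 150, 307, 297, 288], [158, 172, 171, 169, 178, 157, 177, 301, 298, 285], [203, 168, 171, 176, 161, 186, 259, 301, 290, 282], [287, 184, 197, 184, 244, 258, 302, 292, 298, 290], [296, 220, 258, 260, 305, 299, 293, 302, 301, 295], [264, 216, 309, 296, 297, 291, 292, 292, 297, 293]]
side7.pkl [[184, 181, 177, 177, 195, 256, 296, 292, 291, 292], [196, 187, 183, 179, 171, 188, 302, 294, 288, 291], [190, 190, 187, 189, 182, 167, 271, 296, 293, 288], [189, 191, 195, 189, 186, 174, 203, 274, 295, 288], [179, 185, 194, 178, 188, 188, 181, 193, 294, 294], [166, 184, 187, 186, 188, 191, 184, 161, 304, 300], [161, 181, 190, 197, 181, 175, 181, 147, 308, 290], [156, 170, 178, 183, 184, 171, 165, 146, 302, 296], [227, 165, 173, 171, 168, 164, 168, 163, 306, 288], [320, 174, 166, 169, 174, 161, 157, 216, 304, 291], [336, 254, 162, 158, 168, 195, 235, 277, 295, 295], [320, 306, 239, 212, 246, 262, 296, 302, 294, 292], [289, 263, 302, 273, 300, 307, 298, 296, 293, 293], [265, 211, 298, 301, 296, 296, 292, 295, 292, 295]]
```

```bash
python3 -m pendant '[[0,0,0,2.5],[0,0,0,2.5],[0,0,0,2.5]]'>/dev/null; python3 one.py; python3 av.py 8; for i in 1 2 3; do python3 -m pendant '[[0,0,0,1.5]]'>/dev/null; python3 one.py; done;  python3 -m pendant '[[0,0,0,0],[0,0,0,0]]'>/dev/null;python3 av.py 24
```

```text
0.297 0.754
t 29.27 head 50.87 Mz 0.174 sd 0.110 sem 0.039 | eff7 -0.297 sd 0.521 | F [0.2 0.3 1.5] z 0.1734 q7 0.00
0.116 0.814
0.030 0.400
0.046 0.357
t 31.10 head 46.36 Mz 0.249 sd 0.103 sem 0.021 | eff7 -0.235 sd 0.009 | F [0.2 0.3 1.4] z 0.1734 q7 -0.06
```

```bash
python3 -m pendant '[[0,0,0,-2],[0,0,0,-1],[0,0,0,0],[0,0,0,0]]'>/dev/null; python3 av.py 10; for i in 1 2 3; do python3 -m pendant '[[0,0,0,-1.5],[0,0,0,0],[0,0,0,0]]'>/dev/null; python3 av.py 10; done
```

```text
t 32.10 head 49.35 Mz 0.191 sd 0.093 sem 0.029 | eff7 -0.191 sd 0.016 | F [0.9 0.1 2.3] z 0.1734 q7 -0.02
t 32.98 head 50.86 Mz 0.089 sd 0.048 sem 0.015 | eff7 -0.167 sd 0.008 | F [0.1 0.  1.7] z 0.1734 q7 0.00
t 33.85 head 52.36 Mz 0.133 sd 0.066 sem 0.021 | eff7 -0.127 sd 0.005 | F [0.2 0.6 2.5] z 0.1734 q7 0.03
t 34.73 head 53.85 Mz 0.082 sd 0.073 sem 0.023 | eff7 -0.074 sd 0.007 | F [-0.1  0.3  1.4] z 0.1734 q7 0.05
```

```bash
python3 -m pendant '[[0,0,0,-5],[0,0,0,-4],[0,0,0,0],[0,0,0,0]]'>/dev/null; python3 av.py 4; python3 -m pendant '[[-2,0,0,0],[-4,0,0,0],[-6,0,0,0],[-8,0,0,0],[-12,0,0,0],[-14,0,0,0],[-12,0,0,0],[0,0,0,0]]'
python3 - <<'E'
from h import *
from workcell import grab_frame
S=grab_frame('side');pickle.dump(S,open('side8.pkl','wb'))
a=S["img"][205:265,225:285].astype(float);a=np.clip((a-30)*1.8,0,255).astype(np.uint8)
cv2.imwrite('pics/s8.png',cv2.resize(a[:,:,::-1],None,fx=10,fy=10,interpolation=cv2.INTER_CUBIC))
for n,o in(('side0.pkl','a'),('side8.pkl','b')):
    im=L(n)["img"][240:268,240:268].astype(float);im=np.clip((im-50)*2.6,0,255).astype(np.uint8)
    cv2.imwrite(f'pics/r8{o}.png',cv2.resize(im[:,:,::-1],None,fx=20,fy=20,interpolation=cv2.INTER_CUBIC))
E
```

```text
t 35.42 head 62.82 Mz -0.003 sd 0.055 sem 0.027 | eff7 -0.028 sd 0.009 | F [-0.1  0.3  2. ] z 0.1734 q7 0.18
clock: 36.42
position: [0.4928, 0.1881, 0.2324]
tool_rot: [0.7, 1.569, 0.226]
force: [0.4, 0.1, -3.5]
grip_width: 0.0132
```

View pics/s8.png

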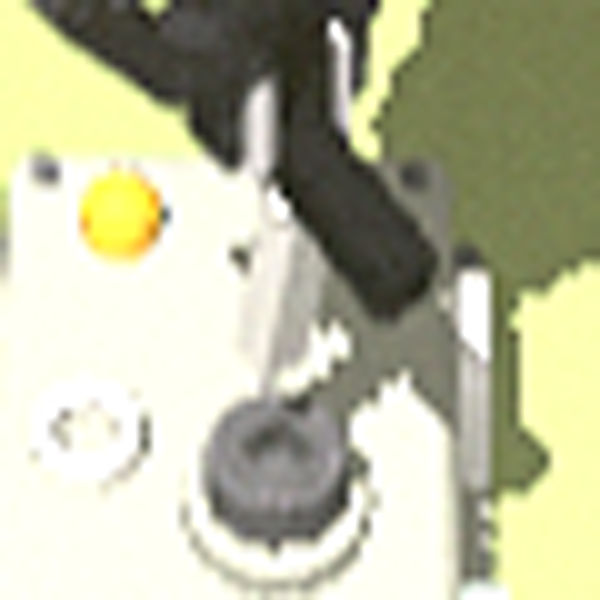

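View pics/r8b.png

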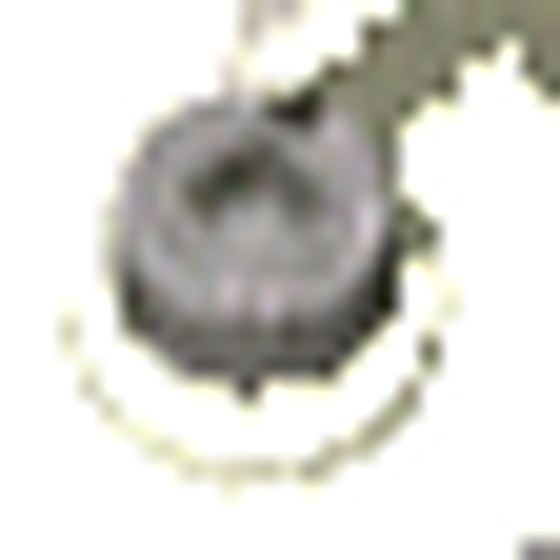

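View pics/r8a.png

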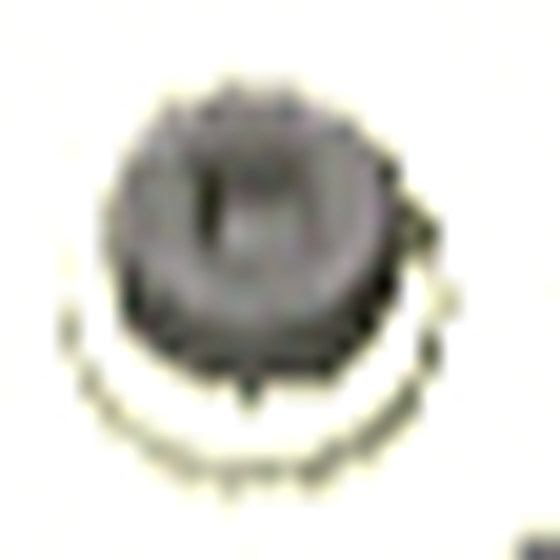

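Run:
```python
from h import *
S=L('side8.pkl');p,R=pose(st())
s=lambda u,v:onz(S,240+(u+.5)/20-.5,240+(v+.5)/20-.5,.108)
ang=lambda a,b:(np.degrees(np.arctan2(*(b-a)[1::-1]))%90,np.linalg.norm(b-a))
print(ang(s(180,195),s(250,137)),ang(s(250,137),s(325,197)),ang(s(180,195),s(325,197))[0]-45)
q=lambda X:np.round((np.array(proj(S,X))+.5-[225,205])*10,1)
print('foot exp',q(p-[0,0,.0785]),'shank top',q(p+[0,0,.006]))
x,y=p[0],p[1]
t=np.radians(62.8)
for k in range(4):
    a=t+np.pi/4+k*np.pi/2; c=np.array([np.cos(a),np.sin(a),0])*.0065*2**.5
    print('shank edge',q(p+c-[0,0,.0735]),q(p+c+[0,0,.006]))
im=S["img"][220:250,240:265].astype(float);im=np.clip((im-60)*1.5,0,255).astype(np.uint8)
cv2.imwrite('pics/sh8.png',cv2.resize(im[:,:,::-1],None,fx=20,fy=20,interpolation=cv2.INTER_CUBIC))
```

```text
(np.float64(72.35972646492648), np.float64(0.012610860981941033)) (np.float64(73.31847784052098), np.float64(0.01328526547452356)) -18.627950859214735
foot exp [272.2 347.8] shank top [271.8 127.4]
shank edge [265.9 366. ] [265.1 158.2]
shank edge [309.3 340.7] [311.6 132.5]
shank edge [278.4 305.7] [278.5  97. ]
shank edge [235.2 330.6] [232.2 122.3]
```

View pics/sh8.png

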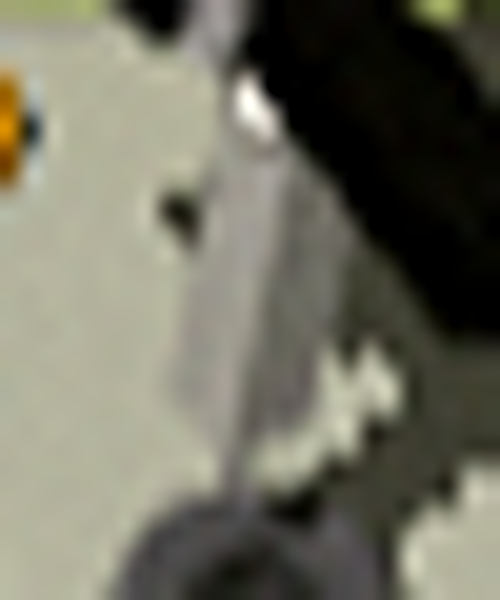

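Run:
```python
from h import *
from scipy.optimize import least_squares
S=L('side8.pkl');p,R=pose(st());t0=np.radians(62.8)
im=S["img"]
# refined edges: full-res pixel coords
b8=lambda u,v:np.array([225+(u+.5)/10-.5,205+(v+.5)/10-.5])
s8=lambda u,v:np.array([240+(u+.5)/20-.5,220+(v+.5)/20-.5])
bar=[(b8(275,195),b8(375,318)),(b8(362,160),b8(432,245))]
sh=[(s8(275,170),s8(236,440)),(s8(215,200),s8(178,400))]
def axes(da,tl):
    t=t0+np.radians(da);X=np.array([np.cos(t),np.sin(t),0]);Y=np.array([-np.sin(t),np.cos(t),0]);Z=np.array([0,0,1.])
    Q=Ro.from_rotvec(X*np.radians(tl)).as_matrix(); return X,Q@Y,Q@Z
def imdir(P,d): 
    a=np.array(proj(S,P));b=np.array(proj(S,P+d*.02));return np.arctan2(*(b-a)[::-1])
def res(v):
    X,Y,Z=axes(*v);r=[]
    pb=p+[0,0,.0175]+Y*.025
    for a,b in bar:r.append(np.sin(np.arctan2(*(b-a)[::-1])-imdir(pb,Y)))
    for a,b in sh:r.append(np.sin(np.arctan2(*(b-a)[::-1])-imdir(p-[0,0,.05],Z)))
    return np.array(r)
o=least_squares(res,[0,0]);print(o.x,np.degrees(o.fun))
X,Y,Z=axes(*o.x);print('Z',Z,'Y',Y)
for off in(-6,-3,0,3,6):
    B=p+R@[0,0,off/1000]+[0,0,.0175]
    print(off,'foot',proj(S,B-Z*.096),'near end top',proj(S,B+Y*.04+Z*.011))
print('obs foot ~',s8(240,420),'near end centre top obs',b8(415,265))
```

```text
[ 0.40333541 -8.35181457] [ 0.18053401 -0.18053399  1.13093107 -1.13093092]
Z [-0.1296528   0.06548287  0.98939484] Y [-0.88314577  0.4460445  -0.145251  ]
-6 foot (np.float64(249.82381235407448), np.float64(236.91933276072604)) near end top (np.float64(264.329478505378), np.float64(225.91802507837514))
-3 foot (np.float64(249.12252264206268), np.float64(236.1180352734379)) near end top (np.float64(263.50545883917863), np.float64(225.0356974588455))
0 foot (np.float64(248.42389123853403), np.float64(235.31977518406322)) near end top (np.float64(262.6849697578301), np.float64(224.15715024972943))
3 foot (np.float64(247.72790305720713), np.float64(234.52453525493377)) near end top (np.float64(261.8679886191859), np.float64(223.2823592067131))
6 foot (np.float64(247.03454312574064), np.float64(233.73229837856985)) near end top (np.float64(261.0544929742962), np.float64(222.4113002923503))
obs foot ~ [251.525 240.525] near end centre top obs [266.05 231.05]
```

Run:
```python
from h import *
from workcell import grab_frame
s=st();print(s["force"],s["moment"],s["grip_width"])
for n,r in(('side',(225,180,60,60)),('top',(165,185,60,60))):
    f=grab_frame(n);pickle.dump(f,open(n+'9.pkl','wb'))
    x,y,w,h=r
    a=f["img"][y:y+h,x:x+w].astype(float);a=np.clip((a-15)*(1.5 if n=='side' else 2),0,255).astype(np.uint8)
    cv2.imwrite(f'pics/{n}9.png',cv2.resize(a[:,:,::-1],None,fx=10,fy=10,interpolation=cv2.INTER_CUBIC))
```

```text
[-0.49323773 -0.20929305 -3.46418798] [-0.02517451 -0.03705405  0.00709965] 0.01321461816382143
```

View pics/side9.png

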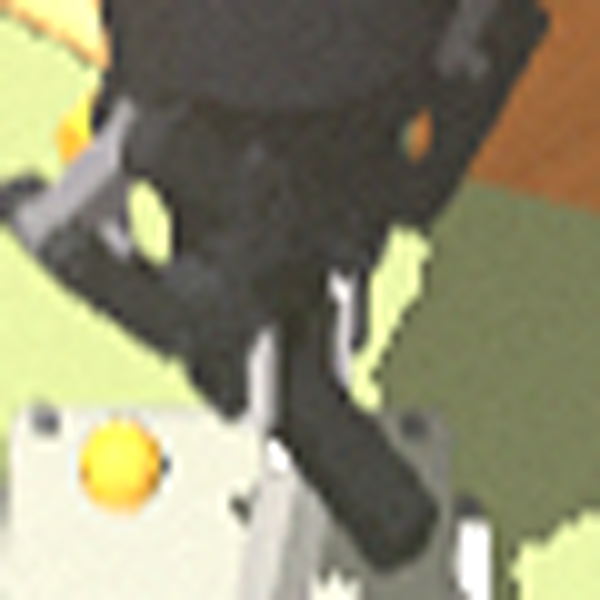

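View pics/top9.png

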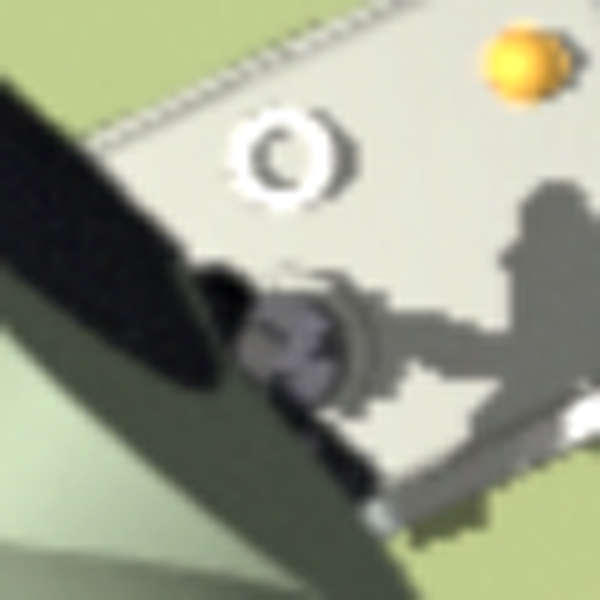

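```bash
python3 -m pendant '[[0,0,0,9],[0,0,0,9],[0,0,0,9],[0,0,0,9],[0,0,0,9],[0,0,0,9],[0,0,0,0.8]]'; python3 -m pendant '[[0,0,20,0],[0,0,38,0],[0,0,42,0],[0,0,42,0],[0,0,42,0],[0,0,20,0],[0,0,0,0]]'
python3 - <<'E'
from h import *
from workcell import grab_frame
plan([.5643,-.241,.2324],7.8)
for n in('side','top'):
    f=grab_frame(n);pickle.dump(f,open(n+'10.pkl','wb'));cv2.imwrite(f'pics/{n}10.png',f["img"][:,:,::-1])
    x0,y0=(240,240) if n=='side' else (180,207)
    im=f["img"][y0:y0+28,x0:x0+28].astype(float);im=np.clip((im-(50 if n=='side' else 20))*2.6,0,255).astype(np.uint8)
    cv2.imwrite(f'pics/{n}10r.png',cv2.resize(im[:,:,::-1],None,fx=20,fy=20,interpolation=cv2.INTER_CUBIC))
E
```

```text
clock: 37.45
position: [0.4922, 0.1881, 0.2311]
tool_rot: [-1.146, 1.57, -2.576]
force: [0.0, 0.1, -2.2]
grip_width: 0.0134
clock: 38.33
position: [0.5209, -0.0155, 0.231]
tool_rot: [-1.406, 1.57, -2.835]
force: [0.0, -0.1, -2.4]
grip_width: 0.0135
p [ 0.5209 -0.0155  0.231 ] axis x [-0.001 -0.    -1.   ] y heading 8.1 q7 -0.179 q1 0.332 t 38.325
shift mm [ -1.4  11.2 229.3] turn deg (+=cw) 0.3
```

View pics/side10.png

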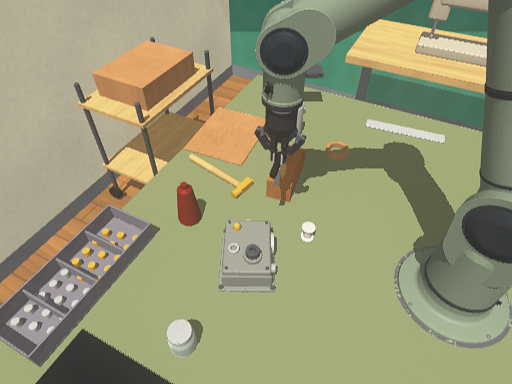

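View pics/top10.png

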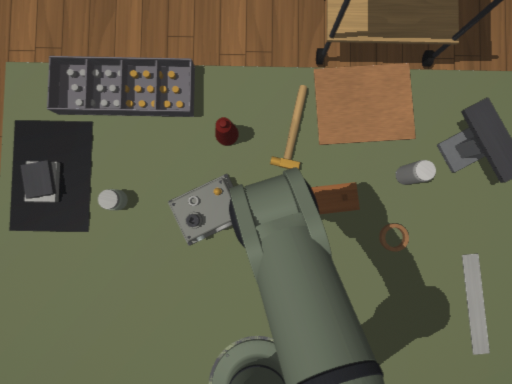

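View pics/side10r.png

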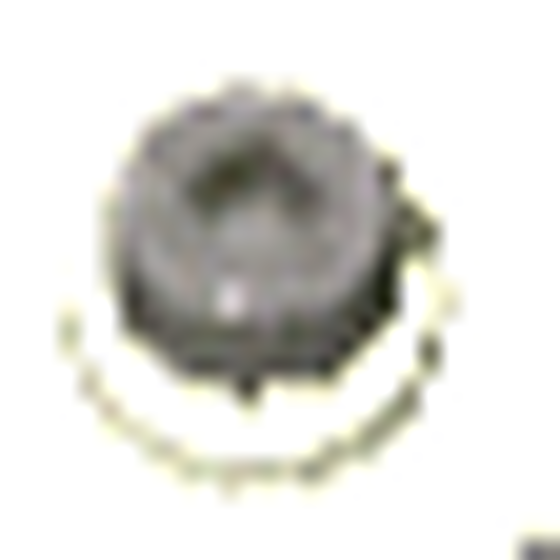

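View pics/top10r.png

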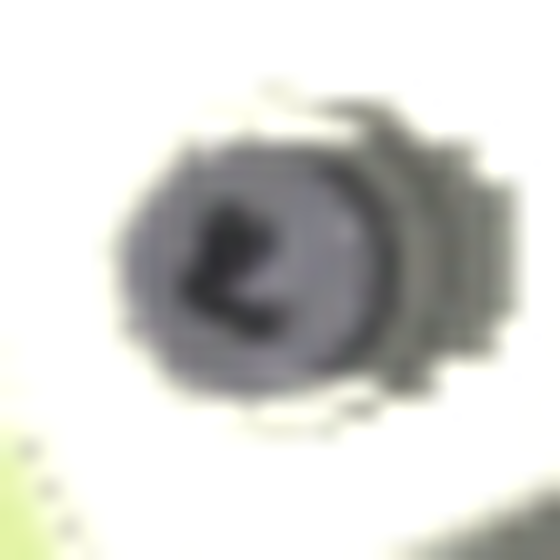

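Run:
```python
from h import *
T,S=L('top10.pkl'),L('side10.pkl')
t=lambda u,v:onz(T,180+(u+.5)/20-.5,207+(v+.5)/20-.5,.108)
s=lambda u,v:onz(S,240+(u+.5)/20-.5,240+(v+.5)/20-.5,.108)
A=lambda a,b:(round(float(np.degrees(np.arctan2(*(b-a)[1::-1]))%90),1),round(float(np.linalg.norm(b-a)),4))
print('top',A(t(170,278),t(222,200)),A(t(172,292),t(260,340)))
print('side',A(s(180,195),s(252,138)),A(s(252,138),s(328,200)))
x0,y0=250,125
im=S["img"][y0:y0+60,x0:x0+60]
cv2.imwrite('pics/k10.png',cv2.resize(im[:,:,::-1],None,fx=10,fy=10,interpolation=cv2.INTER_CUBIC))
p=np.array([.5209,-.0155,.231]);q=lambda X:np.round((np.array(proj(S,X))+.5-[x0,y0])*10)
print('bar c',q(p+[0,0,.0175]),'foot',q(p-[0,0,.0785]))
```

```text
top (57.6, 0.0129) (62.5, 0.0139)
side (71.0, 0.0127) (72.8, 0.0136)
bar c [281. 334.] foot [264. 592.]
```

View pics/k10.png

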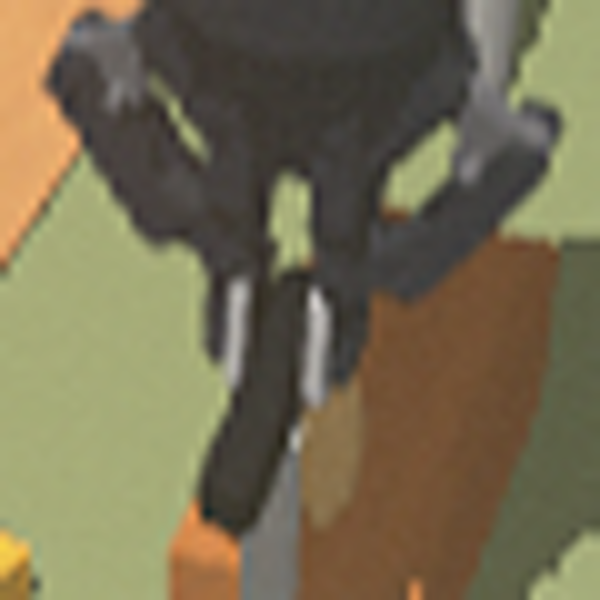

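Run:
```python
from h import *
S=L('side10.pkl')
x0,y0=255,150
im=S["img"][y0:y0+50,x0:x0+50].astype(float);im=np.clip((im-20)*1.5,0,255).astype(np.uint8)
cv2.imwrite('pics/k11.png',cv2.resize(im[:,:,::-1],None,fx=12,fy=12,interpolation=cv2.INTER_CUBIC))
p=np.array([.5209,-.0155,.231]);q=lambda X:np.round((np.array(proj(S,X))+.5-[x0,y0])*12)
h=np.radians(8.1);Y=np.array([-np.sin(h),np.cos(h),0])
for tl in(0,-8):
  X=np.array([np.cos(h),np.sin(h),0]);Q=Ro.from_rotvec(X*np.radians(tl)).as_matrix()
  for off in(0,4,8):
   for dz in(0,-.006):
    B=p+Y*off/1000+[0,0,.0175+dz]
    print(tl,off,dz,'foot',q(B-Q@[0,0,.096]),'nearend',q(B+Q@(Y*.04)),'shank@.03up',q(B-Q@[0,0,.05]))
```

```text
0 0 0 foot [257. 410.] nearend [225. 217.] shank@.03up [267. 267.]
0 0 -0.006 foot [256. 428.] nearend [223. 238.] shank@.03up [265. 286.]
0 4 0 foot [252. 421.] nearend [219. 229.] shank@.03up [262. 279.]
0 4 -0.006 foot [251. 439.] nearend [218. 250.] shank@.03up [260. 298.]
0 8 0 foot [247. 433.] nearend [214. 241.] shank@.03up [257. 290.]
0 8 -0.006 foot [246. 451.] nearend [213. 262.] shank@.03up [255. 309.]
-8 0 0 foot [273. 369.] nearend [224. 235.] shank@.03up [275. 246.]
-8 0 -0.006 foot [272. 387.] nearend [223. 256.] shank@.03up [274. 265.]
-8 4 0 foot [269. 381.] nearend [219. 247.] shank@.03up [270. 257.]
-8 4 -0.006 foot [267. 399.] nearend [217. 268.] shank@.03up [269. 276.]
-8 8 0 foot [264. 392.] nearend [213. 259.] shank@.03up [265. 269.]
-8 8 -0.006 foot [263. 410.] nearend [212. 280.] shank@.03up [264. 288.]
```

View pics/k11.png

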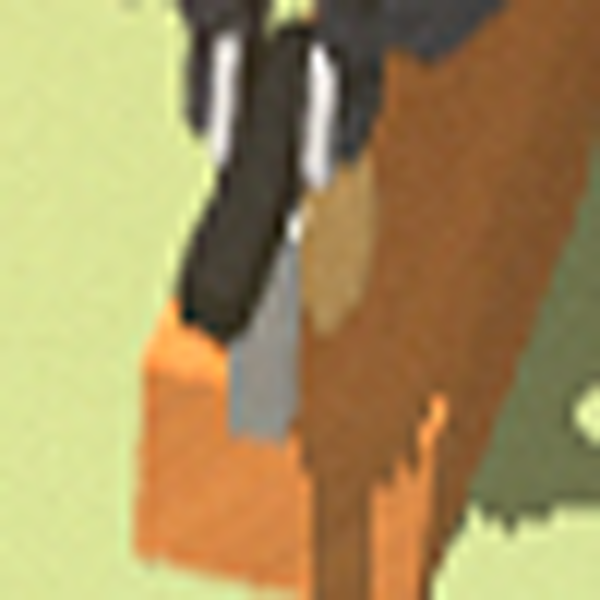

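```bash
cat >> h.py <<'E'
def plane(f,u,v,p,h):
    X=np.array([np.cos(np.radians(h)),np.sin(np.radians(h)),0]);c,d=ray(f,u,v)
    P=c+d*(X@(p-c))/(X@d); Y=np.array([-X[1],X[0],0]); return P,(Y@(P-p))*1000,(P[2]-p[2])*1000
E
python3 - <<'E'
from h import *
S=L('side10.pkl');p=np.array([.5209,-.0155,.231])
k=lambda u,v:plane(S,255+u/12-.5,150+v/12-.5,p,8.1)
for n,u,v in(('foot',263,435),('foot b',262,428),('near end bottom',222,330),('near end mid',213,300),('shank under bar',278,280)): print(n,k(u,v)[1:])
E
```

```text
foot (np.float64(-7.552111949027437), np.float64(-94.15970262616338))
foot b (np.float64(-6.078188730088459), np.float64(-90.37589282084416))
near end bottom (np.float64(36.7667303771705), np.float64(-18.92211937434554))
near end mid (np.float64(45.8813713800383), np.float64(-1.63192045801977))
shank under bar (np.float64(-11.80370669456124), np.float64(-47.01811389214431))
```

```bash
python3 -m pendant '[[0,1,20,0],[0,2,38,0],[0,2,42,0],[0,2,42,0],[0,2,42,0],[0,1,26,0],[0,1,13,0],[15,0,0,0],[18,0,0,0],[12,0,0,0],[0,0,0,0],[0,0,0,0]]'
python3 - <<'E'
from h import *
from workcell import grab_frame
plan([.5634,-.2346,.186],7.8)
S=grab_frame('side');pickle.dump(S,open('side12.pkl','wb'))
x0,y0=265,115
im=S["img"][y0:y0+60,x0:x0+60].astype(float);im=np.clip((im-20)*1.5,0,255).astype(np.uint8)
cv2.imwrite('pics/k12.png',cv2.resize(im[:,:,::-1],None,fx=10,fy=10,interpolation=cv2.INTER_CUBIC))
q=lambda X:np.round((np.array(proj(S,X))+.5-[x0,y0])*10)
print('slot',q([.5643,-.241,.075]),'slot meas',(np.array([291.4,153.75])+.5-[x0,y0])*10)
T=grab_frame('top');pickle.dump(T,open('top12.pkl','wb'))
cv2.imwrite('pics/t12.png',cv2.resize(T["img"][170:230,300:380,::-1],None,fx=10,fy=10,interpolation=cv2.INTER_CUBIC))
E
```

```text
clock: 39.92
position: [0.5634, -0.233, 0.1867]
tool_rot: [1.296, 1.57, -0.134]
force: [-0.0, -0.1, -1.8]
grip_width: 0.0135
p [ 0.5634 -0.233   0.1867] axis x [ 0. -0. -1.] y heading 8.08 q7 0.184 q1 0.605 t 39.925
shift mm [ 0.7 -0.2  1.6] turn deg (+=cw) 0.28
slot [265. 395.] slot meas [269.  392.5]
```

View pics/k12.png

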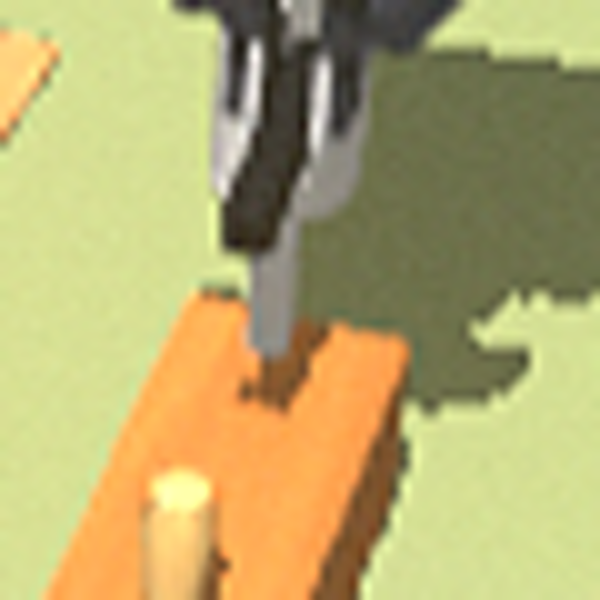

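View pics/t12.png

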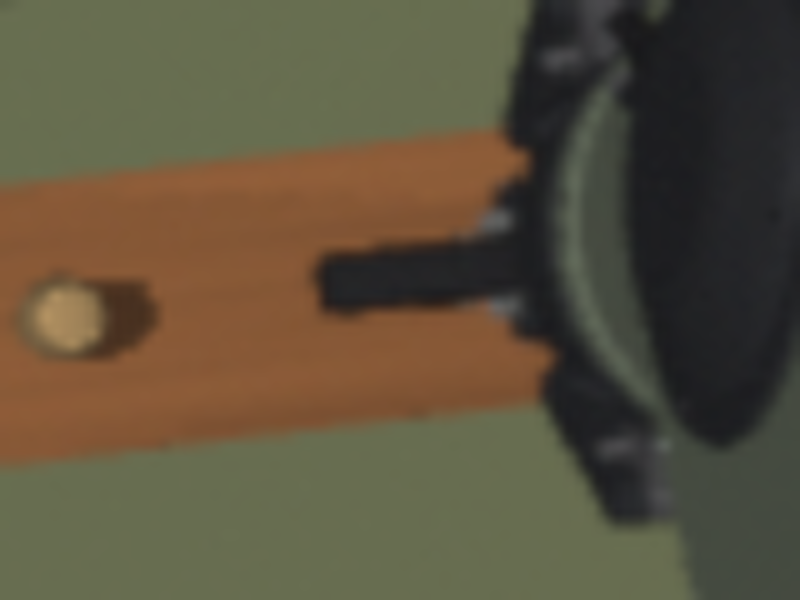

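Run:
```python
from h import *
S=L('side12.pkl');T=L('top12.pkl');p,R=pose(st());print(p)
sp=lambda u,v:(265+(u+.5)/10-.5,115+(v+.5)/10-.5)
tp=lambda u,v:(300+(u+.5)/10-.5,170+(v+.5)/10-.5)
E,e=tri(T,tp(322,285),S,sp(248,215));print('near end',E,e)
h=np.radians(8.08);Y=np.array([-np.sin(h),np.cos(h),0]);X=np.array([Y[1],-Y[0],0])
print('rel TCP: X %.1f Y %.1f z %.1f'%tuple(1000*np.array([X@(E-p),Y@(E-p),E[2]-p[2]])))
print('foot in plane',plane(S,*sp(270,350),p,8.08))
for z in(.085,.09,.095,.1,.105): 
    f=onz(S,*sp(270,350),z); print(z,f.round(4),'X off %.1f Yoff %.1f'%(1000*X@(f-p),1000*Y@(f-p)))
# slot: visible corners near edge in side image
print('slot near edge corners',onz(S,*sp(240,393),.075),onz(S,*sp(285,410),.075))
```

```text
[ 0.56342684 -0.23325483  0.18694771]
near end [ 0.55529679 -0.17933085  0.19651121] 0.0031444926482675074
rel TCP: X -0.5 Y 54.5 z 9.6
foot in plane (array([ 0.56497531, -0.24416226,  0.09197905]), np.float64(-11.016797103107413), np.float64(-94.96865803468829))
0.085 [ 0.5678 -0.2522  0.085 ] X off 1.7 Yoff -19.4
0.09 [ 0.5658 -0.2464  0.09  ] X off 0.5 Yoff -13.4
0.095 [ 0.5638 -0.2407  0.095 ] X off -0.7 Yoff -7.4
0.1 [ 0.5617 -0.2349  0.1   ] X off -1.9 Yoff -1.4
0.105 [ 0.5597 -0.2292  0.105 ] X off -3.1 Yoff 4.6
slot near edge corners [ 0.57196463 -0.23793214  0.075     ] [ 0.55488902 -0.23677661  0.075     ]
```

Run:
```python
from h import *
from scipy.optimize import least_squares
S=L('side12.pkl');T=L('top12.pkl');p,R=pose(st())
sp=lambda u,v:np.array((265+(u+.5)/10-.5,115+(v+.5)/10-.5))
tp=lambda u,v:np.array((300+(u+.5)/10-.5,170+(v+.5)/10-.5))
h=np.radians(8.08);Y=np.array([-np.sin(h),np.cos(h),0]);X=np.array([Y[1],-Y[0],0])
ts=np.array(proj(T,[.5643,-.241,.075]))-np.array(proj(T,[.565,-.2395,.075]))
def pts(v):
    off,dz,tl=v;Q=Ro.from_rotvec(X*np.radians(tl)).as_matrix()
    B=p+Y*off/1000+[0,0,.0175+dz/1000]; return B,Q
def res(v):
    B,Q=pts(v)
    r=[np.array(proj(T,B+Q@(Y*.04+[0,0,.011])))-(tp(320,285)+ts)]
    r.append(np.array(proj(S,B+Q@(Y*.04)))-sp(244,217.5))
    r.append(np.array(proj(S,B-Q@[0,0,.096]))-sp(266,350))
    r.append([(v[2]+8)/6])
    return np.concatenate(r)
o=least_squares(res,[10,0,-8]);print(o.x,o.fun.round(2));B,Q=pts(o.x);F=B-Q@[0,0,.096]
print('foot',F,'rel Y %.1f z %.1f'%(1000*Y@(F-p),1000*(F[2]-p[2])))
for tl in(0,-4,-8,-12):
    o=least_squares(lambda w:res([w[0],w[1],tl])[:-1],[10,0]);B,Q=pts([*o.x,tl]);F=B-Q@[0,0,.096];print(tl,o.x.round(1),o.cost.round(3),F.round(4))
a=np.array(proj(S,p-[0,0,.09]));b=np.array(proj(S,p-[0,0,.05]));print('vertical img dir',(b-a)/(b-a)[1])
```

```text
[14.82719256 -4.92648608 -6.81173395] [ 0.15  0.1  -0.31  0.17 -0.43 -0.21  0.2 ]
foot [ 0.5629432  -0.2298481   0.10419886] rel Y 3.4 z -82.7
0 [16.9 -1.7] 3.649 [ 0.5611 -0.2165  0.1067]
-4 [15.6 -3.5] 0.74 [ 0.5622 -0.2244  0.1052]
-8 [14.5 -5.6] 0.35 [ 0.5633 -0.2321  0.1038]
-12 [13.5 -7.8] 2.592 [ 0.5643 -0.2397  0.1027]
vertical img dir [-0.09935131  1.        ]
```

```bash
python3 -m pendant '[[0,0.8,5,0],[0,0.5,5,0],[8,0,0,0],[8,0,0,0],[3,0,0,0],[0,0,0,0]]'
cat > look.py <<'E'
import sys
from h import *
from workcell import grab_frame
n=sys.argv[1]
s=st();p,R=pose(s);print(s["clock"],p.round(4),np.round(s["force"],1),np.round(s["moment"],2),s["grip_width"])
S=grab_frame('side');pickle.dump(S,open(f'side{n}.pkl','wb'))
x0,y0=275,130
im=S["img"][y0:y0+40,x0:x0+40].astype(float);im=np.clip((im-20)*1.5,0,255).astype(np.uint8)
cv2.imwrite(f'pics/k{n}.png',cv2.resize(im[:,:,::-1],None,fx=15,fy=15,interpolation=cv2.INTER_CUBIC))
q=lambda X:np.round((np.array(proj(S,X))+.5-[x0,y0])*15+[6,-4])
print('slot corners exp',[q(np.array([.5643,-.241,.075])+np.array([.009*(a*np.cos(.136)-b*np.sin(.136)),.009*(a*np.sin(.136)+b*np.cos(.136)),0])) for a,b in((1,1),(1,-1),(-1,-1),(-1,1))],'centre up 7mm',q([.5643,-.241,.082]))
E
python3 look.py 13
```

```text
clock: 40.78
position: [0.5657, -0.2427, 0.167]
tool_rot: [-2.303, 1.57, 2.55]
force: [-0.1, -0.3, -2.0]
grip_width: 0.0135
40.775 [ 0.5657 -0.2427  0.167 ] [-0.1 -0.3 -2. ] [-0.03 -0.04 -0.01] 0.013480859397394115
slot corners exp [array([204., 379.]), array([225., 331.]), array([302., 348.]), array([281., 397.])] centre up 7mm [256. 340.]
```

View pics/k13.png

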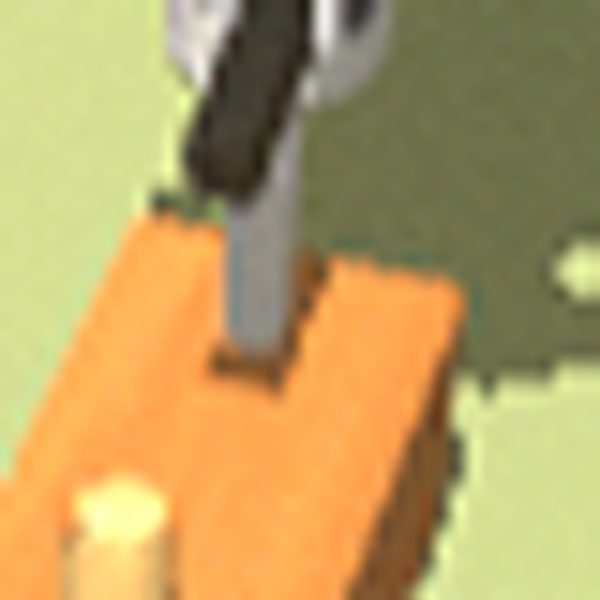

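```bash
python3 -m pendant '[[0,-0.5,4.5,0],[4,0,0,0],[4,0,0,0],[4,0,0,0],[0,0,0,0]]'; python3 look.py 14
```

```text
clock: 41.45
position: [0.572, -0.2491, 0.1641]
tool_rot: [1.037, 1.555, -0.393]
force: [-7.0, 2.4, 95.0]
grip_width: 0.0135
41.45 [ 0.572  -0.2491  0.1641] [-7.   2.4 95. ] [ 0.14  2.15 -0.04] 0.013505236319387628
slot corners exp [array([204., 379.]), array([225., 331.]), array([302., 348.]), array([281., 397.])] centre up 7mm [256. 340.]
```

View pics/k14.png

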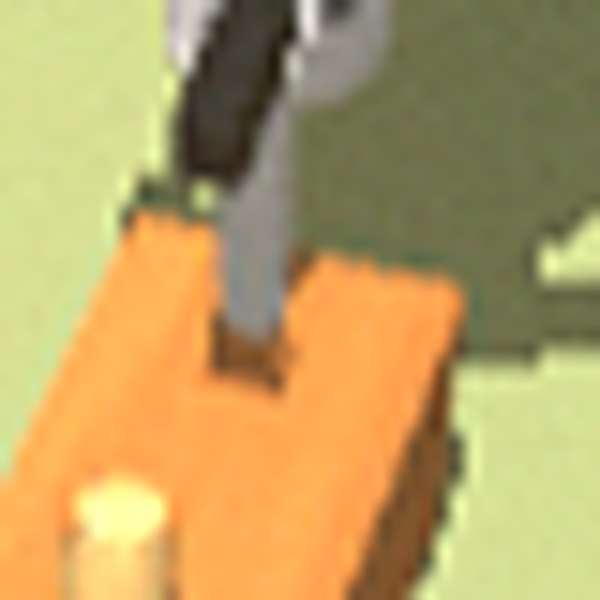

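95 N: the foot is on the far rim of the hole. I'll lift off at once.

```bash
python3 -m pendant '[[-6,0,0,0],[-8,0,0,0],[0,0,0,0]]'; python3 look.py 15
```

```text
clock: 41.88
position: [0.5659, -0.2476, 0.1695]
tool_rot: [0.878, 1.571, -0.552]
force: [0.1, -0.2, -3.2]
grip_width: 0.0136
41.875 [ 0.5659 -0.2476  0.1695] [ 0.1 -0.2 -3.2] [-0.02 -0.03 -0.02] 0.013647663053508527
slot corners exp [array([204., 379.]), array([225., 331.]), array([302., 348.]), array([281., 397.])] centre up 7mm [256. 340.]
```

View pics/k15.png

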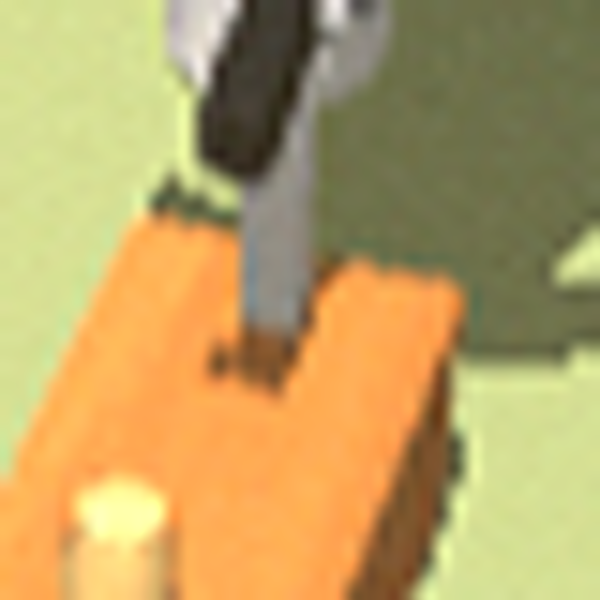

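```bash
cat > fz.py <<'E'
import sys
from h import *
s=st();p,R=pose(s);F=np.array(s["force"]);print(round(s["clock"],2),p.round(4),F.round(1),np.round(s["moment"],2),round(s["grip_width"],4))
sys.exit(1 if F[2]>6 or np.linalg.norm(F[:2])>8 else 0)
E
python3 -m pendant '[[0,4,0,0],[2,0,0,0],[2,0,0,0],[2,0,0,0]]'>/dev/null; python3 fz.py && python3 -m pendant '[[1.5,0,0,0],[1.5,0,0,0]]'>/dev/null && python3 fz.py && python3 -m pendant '[[1.5,0,0,0],[1.5,0,0,0]]'>/dev/null && python3 fz.py && python3 -m pendant '[[1.5,0,0,0],[1.5,0,0,0]]'>/dev/null && python3 fz.py; python3 look.py 16
```

```text
42.42 [ 0.5709 -0.247   0.1649] [-3.8  1.5 34.6] [ 0.47  1.58 -0.03] 0.0136
42.425 [ 0.5709 -0.247   0.1649] [-3.8  1.5 34.6] [ 0.47  1.58 -0.03] 0.013557766965995227
slot corners exp [array([204., 379.]), array([225., 331.]), array([302., 348.]), array([281., 397.])] centre up 7mm [256. 340.]
```

View pics/k16.png

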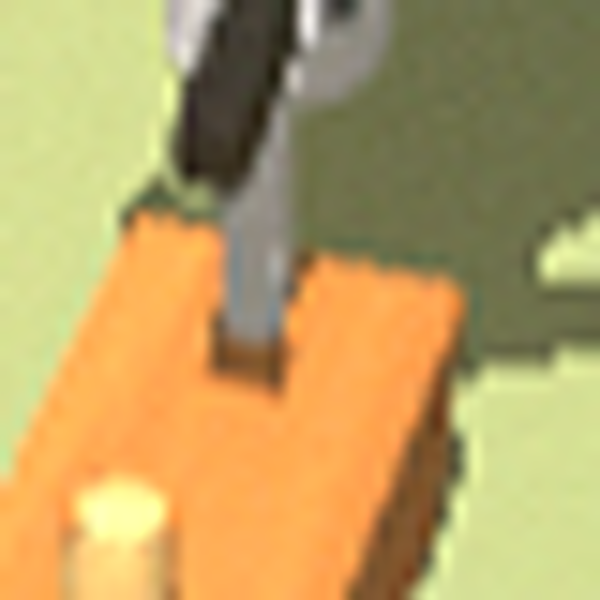

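```bash
python3 -m pendant '[[-4,0,0,0],[0,-1,-4.5,0],[0,0,0,0]]'>/dev/null; python3 fz.py; python3 -m pendant '[[2,0,0,0],[1.5,0,0,0]]'>/dev/null; python3 fz.py && python3 -m pendant '[[1.5,0,0,0],[1,0,0,0]]'>/dev/null && python3 fz.py && python3 -m pendant '[[1.5,0,0,0],[1.5,0,0,0]]'>/dev/null && python3 fz.py && python3 -m pendant '[[1.5,0,0,0],[1.5,0,0,0]]'>/dev/null && python3 fz.py; python3 look.py 17
```

```text
42.85 [ 0.568  -0.2421  0.1671] [-0.3 -0.5 -2.9] [ 0.01 -0.    0.05] 0.0133
43.1 [ 0.5682 -0.2425  0.1636] [ 0.4  0.5 -1.4] [ 0.28  0.04 -0.  ] 0.0134
43.35 [ 0.5684 -0.2423  0.1613] [0.2 3.1 0.7] [ 0.75  0.13 -0.02] 0.014
43.6 [ 0.5689 -0.2423  0.1591] [-2.6  5.3 19.8] [ 1.46  1.03 -0.05] 0.0133
43.6 [ 0.5689 -0.2423  0.1591] [-2.6  5.3 19.8] [ 1.46  1.03 -0.05] 0.013258618846317644
slot corners exp [array([204., 379.]), array([225., 331.]), array([302., 348.]), array([281., 397.])] centre up 7mm [256. 340.]
```

View pics/k17.png

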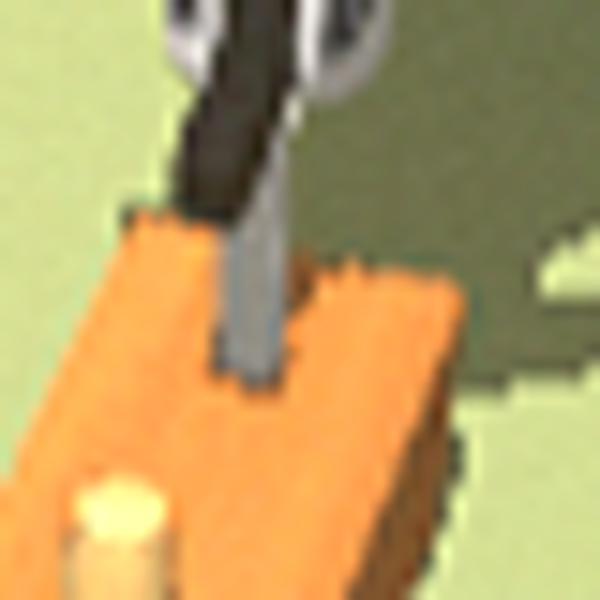

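```bash
python3 -m pendant '[[-2,0,0,0],[0,-2,-1.5,0],[0,0,0,0]]'>/dev/null; python3 fz.py; python3 -m pendant '[[1.5,0,0,0],[1.5,0,0,0]]'>/dev/null; python3 fz.py && python3 -m pendant '[[1.5,0,0,0],[1,0,0,0]]'>/dev/null && python3 fz.py && python3 -m pendant '[[1.5,0,0,0],[1.5,0,0,0]]'>/dev/null && python3 fz.py && python3 -m pendant '[[1.5,0,0,0],[1.5,0,0,0]]'>/dev/null && python3 fz.py; python3 look.py 18
```

```text
44.02 [ 0.5658 -0.2417  0.1603] [ 1.   0.9 -2.5] [0.43 0.1  0.  ] 0.0133
44.27 [ 0.5662 -0.2413  0.1573] [ 0.2  2.8 -1.6] [ 0.77  0.05 -0.01] 0.0138
44.52 [ 0.566  -0.2413  0.1546] [-0.7  1.8 -1.1] [ 0.79  0.08 -0.07] 0.0134
44.77 [ 0.5661 -0.2413  0.1518] [-0.   2.1 -1.2] [ 0.82  0.1  -0.04] 0.0136
45.02 [ 0.5661 -0.2414  0.1488] [-1.8  2.1 -1.3] [0.79 0.1  0.01] 0.0139
45.025 [ 0.5661 -0.2414  0.1488] [-1.8  2.1 -1.3] [0.79 0.1  0.01] 0.013877661403871863
slot corners exp [array([204., 379.]), array([225., 331.]), array([302., 348.]), array([281., 397.])] centre up 7mm [256. 340.]
```

View pics/k18.png

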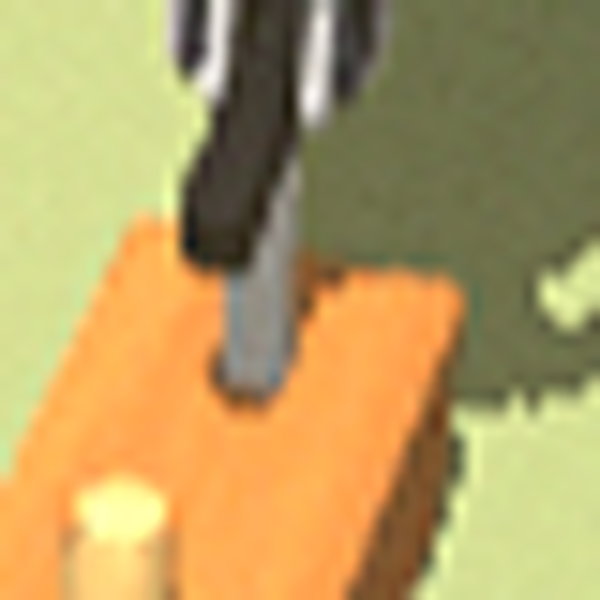

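```bash
python3 -m pendant '[[2,0,0,0],[2,0,0,0]]'>/dev/null; python3 fz.py && python3 -m pendant '[[2,0,0,0],[2,0,0,0]]'>/dev/null && python3 fz.py && python3 -m pendant '[[2,0,0,0],[2,0,0,0]]'>/dev/null && python3 fz.py && python3 -m pendant '[[2,0,0,0],[2,0,0,0]]'>/dev/null && python3 fz.py&& python3 -m pendant '[[2,0,0,0],[2,0,0,0]]'>/dev/null && python3 fz.py
```

```text
45.33 [ 0.5661 -0.2414  0.1448] [-0.7  2.7 -1.3] [ 0.82  0.11 -0.01] 0.0137
45.58 [ 0.5661 -0.2414  0.1407] [ 0.3  2.2 -1.7] [0.8  0.13 0.01] 0.0135
45.83 [ 0.5661 -0.2414  0.1367] [ 0.4  2.9 -1.2] [ 0.87  0.07 -0.02] 0.0132
46.08 [ 0.5661 -0.2414  0.1328] [-0.2  2.5 -1.7] [0.84 0.12 0.01] 0.0136
46.33 [ 0.5661 -0.2414  0.1288] [-0.5  2.  -1.3] [ 0.83  0.1  -0.03] 0.0136
```

```bash
python3 -m pendant '[[2,0,0,0],[2,0,0,0],[2,0,0,0]]'>/dev/null; python3 fz.py && python3 -m pendant '[[2,0,0,0],[2,0,0,0],[2,0,0,0]]'>/dev/null && python3 fz.py && python3 -m pendant '[[2,0,0,0],[2,0,0,0]]'>/dev/null && python3 fz.py && python3 -m pendant '[[1.5,0,0,0],[1.5,0,0,0]]'>/dev/null && python3 fz.py&& python3 -m pendant '[[1.5,0,0,0],[1.5,0,0,0]]'>/dev/null && python3 fz.py; python3 look.py 19
```

```text
46.7 [ 0.5666 -0.242   0.1235] [-1.6 -0.7 11.1] [0.31 0.32 0.  ] 0.0134
46.7 [ 0.5666 -0.242   0.1235] [-1.6 -0.7 11.1] [0.31 0.32 0.  ] 0.013365506153338442
slot corners exp [array([204., 379.]), array([225., 331.]), array([302., 348.]), array([281., 397.])] centre up 7mm [256. 340.]
```

View pics/k19.png

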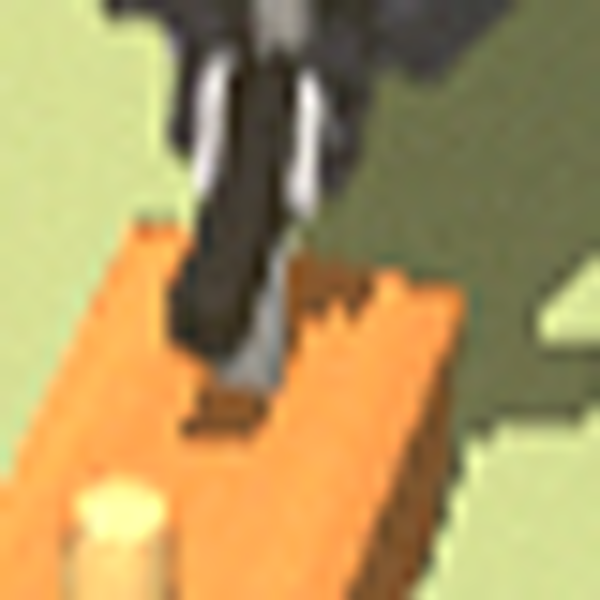

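```bash
python3 -m pendant '[[-1,0,0,0],[0,0,0,0],[0,0,0,0],[0,0,0,0]]' -0.4 60; python3 look.py 20
```

```text
clock: 47.25
position: [0.5661, -0.2414, 0.1239]
tool_rot: [-1.627, 1.571, -3.057]
force: [-0.1, -0.5, -0.4]
grip_width: 0.0252
47.25 [ 0.5661 -0.2414  0.1239] [-0.1 -0.5 -0.4] [ 0.01  0.01 -0.03] 0.025184834841738193
slot corners exp [array([204., 379.]), array([225., 331.]), array([302., 348.]), array([281., 397.])] centre up 7mm [256. 340.]
```

View pics/k20.png

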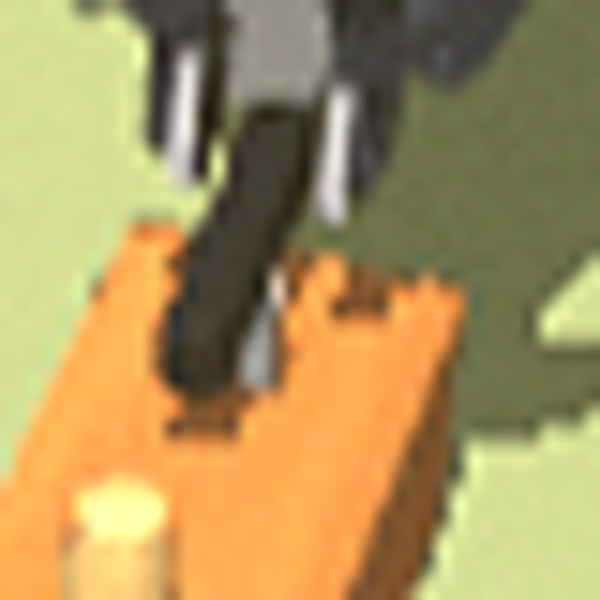

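```bash
python3 -m pendant '[[0,0,0,0],[0,0,0,0],[-15,0,0,0],[-30,0,0,0],[-40,0,0,0],[-40,0,0,0],[0,0,0,0]]' 0.3
python3 - <<'E'
from h import *
from workcell import grab_frame
for n,r in(('side',(265,120,50,50)),('top',(300,170,60,50))):
    f=grab_frame(n);pickle.dump(f,open(n+'21.pkl','wb'));x,y,w,h=r
    a=np.hstack([cv2.resize(g["img"][y:y+h,x:x+w,::-1],None,fx=7.5 if n=='side' else 6.5,fy=7.5 if n=='side' else 6.5,interpolation=cv2.INTER_CUBIC) for g in(L(n+'0.pkl'),f)])
    cv2.imwrite(f'pics/{n}21.png',a)
E
```

```text
clock: 48.18
position: [0.5674, -0.2416, 0.253]
tool_rot: [1.065, 1.565, -0.366]
force: [0.3, 0.3, -0.1]
grip_width: 0.0558
```

View pics/side21.png

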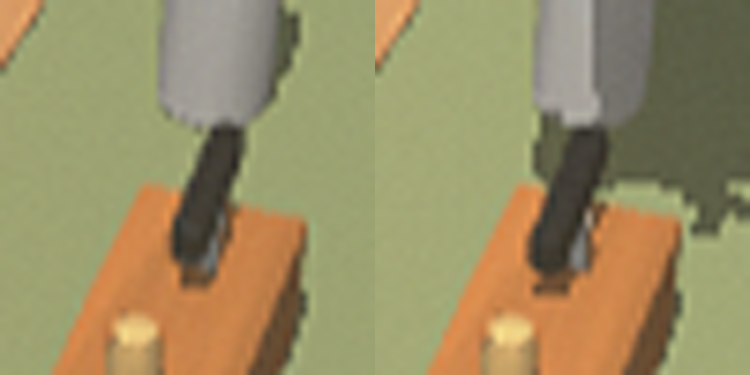

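View pics/top21.png

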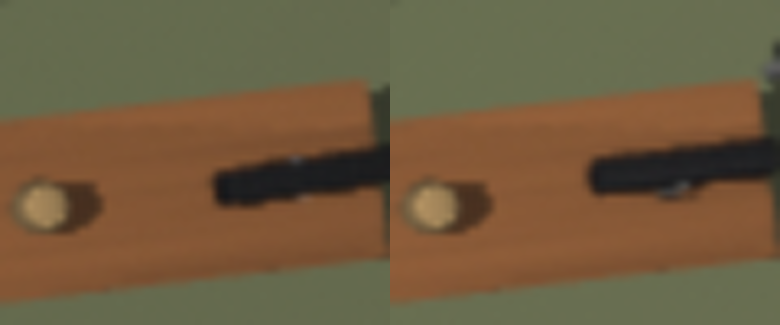

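Run:
```python
from h import *
for k in('0','21'):
    T=L(f'top{k}.pkl');S=L(f'side{k}.pkl')
    if k=='0': t=[(300+216/6.5,170+188/6.5)];s=[(265+187/7.5,120+232/7.5)]
    else: t=[(300+201/6.5,170+176/6.5)];s=[(265+167/7.5,120+247/7.5)]
    E,e=tri(T,np.array(t[0])-.5,S,np.array(s[0])-.5);print(k,'near end',E.round(4),e)
# bar mask in top: fit
for k in('0','21'):
    T=L(f'top{k}.pkl');g=T["img"][185:210,325:375].sum(2);m=(g<130).astype(np.uint8)
    n,lab,stt,cen=cv2.connectedComponentsWithStats(m);i=1+np.argmax(stt[1:,4]);ys,xs=np.where(lab==i)
    r=cv2.minAreaRect(np.c_[xs+325,ys+185].astype(np.float32));print(k,r, onz(T,*r[0],.122).round(4))
```

```text
0 near end [ 0.5568 -0.1969  0.1262] 0.0029931707115174004
21 near end [ 0.5626 -0.1917  0.1195] 0.0016184742204524124
0 ((347.44598388671875, 196.6756591796875), (5.753964424133301, 29.591815948486328), 80.53767395019531) [ 0.5638 -0.2376  0.122 ]
21 ((345.4832763671875, 195.37173461914062), (5.690923690795898, 29.403106689453125), 82.56858825683594) [ 0.5673 -0.2322  0.122 ]
```

Run:
```python
from h import *
f=L('top21.pkl');cv2.imwrite('pics/t21.png',cv2.resize(f["img"][165:225,320:400,::-1],None,fx=10,fy=10,interpolation=cv2.INTER_CUBIC))
```

```text
(no output)
```

View pics/t21.png

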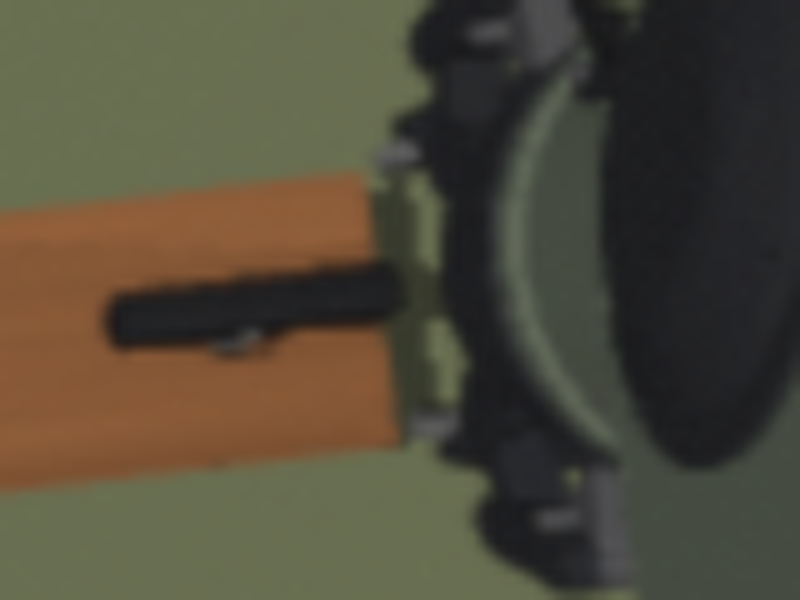

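```bash
python3 -m pendant '[[20,0,-4,0],[30,0,-4,0],[30,0,0,0],[30,0,0,0],[25,0,0,0],[15,0,0,0],[7,0,0,0],[0,0,0,0]]'>/dev/null; python3 fz.py && python3 -m pendant '[[0,0,0,0],[0,0,0,0],[0,0,0,0],[0,0,0,0]]' -1 25 && python3 fz.py && python3 -m pendant '[[0,-1.2,1.7,0],[0,-1.2,1.7,0],[0,-1.2,1.7,0],[0,0,0,0]]' && python3 fz.py
```

```text
49.27 [ 0.565  -0.2334  0.0919] [-0.4 -0.5  0.3] [ 0.01 -0.01 -0.03] 0.0559
clock: 49.78
position: [0.5652, -0.2336, 0.0924]
tool_rot: [0.906, 1.57, -0.524]
force: [-1.5, -0.3, 6.7]
grip_width: 0.0158
49.77 [ 0.5652 -0.2336  0.0924] [-1.5 -0.3  6.7] [-0.05  0.4   0.03] 0.0158
```

```bash
python3 -m pendant '[[0,-0.4,1.7,0],[0,-0.4,1.7,0],[0,-0.3,1.7,0],[0,0,0,0]]'>/dev/null; python3 fz.py; python3 -m pendant '[[0,0,0,0],[0,0,0,0],[0,0,0,0]]' 0.3 >/dev/null; python3 fz.py; python3 -m pendant '[[-10,0,0,0],[-25,0,0,0],[-40,0,0,0],[-40,0,0,0],[-30,0,0,0],[0,0,0,0]]'>/dev/null;  python3 - <<'E'
from h import *
from workcell import grab_frame
for n,r in(('side',(265,120,50,50)),('top',(300,170,60,50))):
    f=grab_frame(n);pickle.dump(f,open(n+'22.pkl','wb'));x,y,w,h=r
    a=np.hstack([cv2.resize(g["img"][y:y+h,x:x+w,::-1],None,fx=7.5 if n=='side' else 6.5,fy=7.5 if n=='side' else 6.5,interpolation=cv2.INTER_CUBIC) for g in(L(n+'0.pkl'),f)])
    cv2.imwrite(f'pics/{n}22.png',a)
T=f;g=T["img"][185:210,325:372].sum(2);m=(g<130).astype(np.uint8)
n,lab,stt,cen=cv2.connectedComponentsWithStats(m);i=1+np.argmax(stt[1:,4]);ys,xs=np.where(lab==i)
r=cv2.minAreaRect(np.c_[xs+325,ys+185].astype(np.float32));print(r, onz(T,*r[0],.122).round(4)); print(st()["clock"])
E
```

```text
50.27 [ 0.5648 -0.2384  0.0925] [-2.2  2.7  8.6] [ 0.74  0.64 -0.01] 0.0155
50.65 [ 0.5646 -0.2387  0.0918] [-0.2 -0.   0. ] [-0.02  0.03 -0.04] 0.0552
((350.48077392578125, 201.0961151123047), (26.048620223999023, 36.48561096191406), 74.74488067626953) [ 0.5518 -0.2459  0.122 ]
51.5
```

View pics/side22.png

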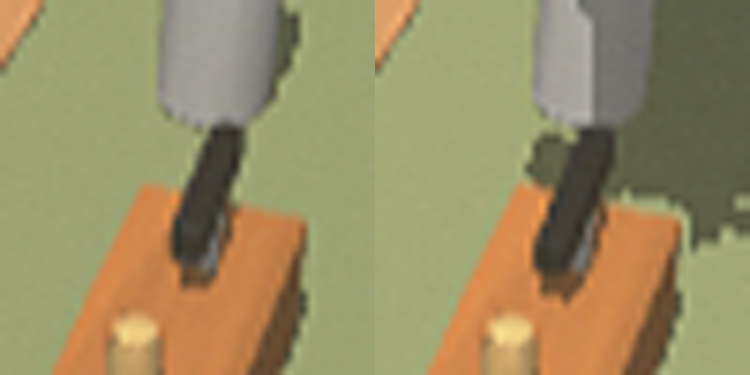

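View pics/top22.png

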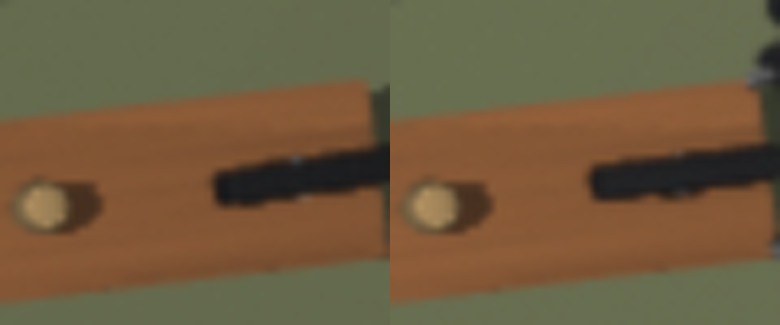

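Run:
```python
from h import *
S=L('side22.pkl');b=np.array([.557,-.197,.115]);q=np.array(proj(S,b))
for d in([0,.005,0],[.005,0,0],[0,0,.005],[0,.005,-.002],[.0015,.005,-.002]): print(d,(np.array(proj(S,b+d))-q).round(2))
```

```text
[0, 0.005, 0] [-0.61  0.89]
[0.005, 0, 0] [-1.42 -0.46]
[0, 0, 0.005] [ 0.11 -1.19]
[0, 0.005, -0.002] [-0.66  1.36]
[0.0015, 0.005, -0.002] [-1.08  1.22]
```

```bash
python3 -m pendant '[[0,0,-23,0],[0,0,-23,0],[0,0,-23,0],[20,0,0,0],[35,0,0,0],[35,0,0,0],[25,0,0,0],[14,0,0,0],[5,0,0,0],[0,0,0,0]]' -1 25>/dev/null; python3 fz.py; python3 -m pendant '[[0,0,2,0],[0,0,2,0]]'>/dev/null; python3 fz.py
python3 - <<'E'
from h import *
from workcell import grab_frame
S=grab_frame('side');cv2.imwrite('pics/k23.png',cv2.resize(S["img"][110:170,255:315,::-1],None,fx=10,fy=10,interpolation=cv2.INTER_CUBIC))
E
```

```text
clock: 52.75
position: [0.5552, -0.1701, 0.1033]
tool_rot: [1.367, 1.57, -0.063]
force: [-0.1, -0.0, 0.4]
grip_width: -0.0002
52.75 [ 0.5552 -0.1701  0.1033] [-0.1 -0.   0.4] [0.02 0.03 0.01] -0.0002
53.0 [ 0.5558 -0.1747  0.1035] [-0.2 -0.5  0. ] [-0.03 -0.01 -0.03] -0.0003
```

View pics/k23.png

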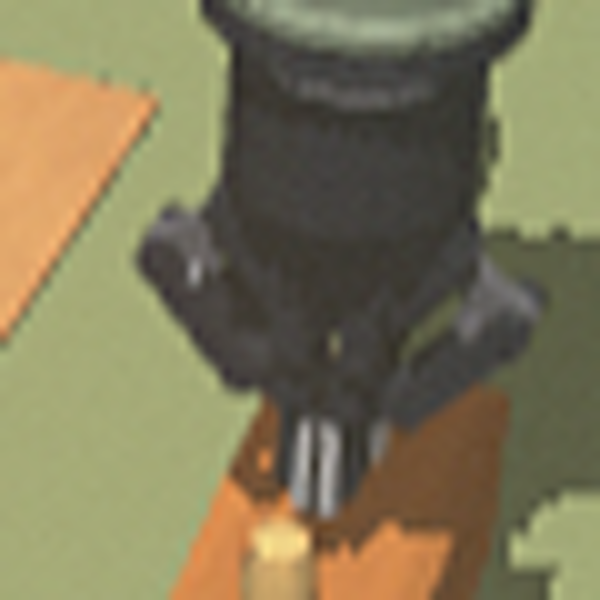

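```bash
for i in 1 ; do python3 -m pendant '[[0,0,1.5,0],[0,0,1.5,0]]'>/dev/null; python3 fz.py; done; python3 -m pendant '[[0,0,1.5,0],[0,0,1.5,0]]'>/dev/null; python3 fz.py;  python3 -m pendant '[[0,0,1,0],[0,0,1,0]]'>/dev/null; python3 fz.py; python3 -m pendant '[[0,0,1,0],[0,0,1,0]]'>/dev/null; python3 fz.py
```

```text
53.3 [ 0.5559 -0.1774  0.103 ] [-0.1 -0.2 -0. ] [ 0.02 -0.    0.02] 0.0
53.55 [ 0.5563 -0.1804  0.1029] [0.3 0.2 0.9] [-0.02 -0.03 -0.03] -0.0002
53.8 [ 0.5566 -0.1823  0.1029] [-0.2  0.1  0.8] [-0.   -0.02  0.  ] -0.0001
54.05 [ 0.5569 -0.1843  0.1029] [0.3 0.2 0.2] [0.02 0.03 0.01] 0.0001
```

```bash
python3 -m pendant '[[0,0,1,0],[0,0,1,0]]'>/dev/null; python3 fz.py; python3 -m pendant '[[0,0,1,0],[0,0,1,0]]'>/dev/null; python3 fz.py;  python3 -m pendant '[[0,0,1,0],[0,0,0,0]]'>/dev/null; python3 fz.py
python3 - <<'E'
from h import *
from workcell import grab_frame
T=grab_frame('top');cv2.imwrite('pics/t24.png',cv2.resize(T["img"][165:225,310:390,::-1],None,fx=10,fy=10,interpolation=cv2.INTER_CUBIC))
S=grab_frame('side');cv2.imwrite('pics/k24.png',cv2.resize(S["img"][110:170,255:315,::-1],None,fx=10,fy=10,interpolation=cv2.INTER_CUBIC))
E
```

```text
54.3 [ 0.5572 -0.1862  0.1029] [ 0.8 -0.7 -0.4] [-0.01  0.04 -0.02] -0.0003
54.55 [ 0.5575 -0.1883  0.1029] [-0.4 -0.3  0.9] [ 0.05 -0.02  0.05] 0.0003
54.8 [ 0.5576 -0.1892  0.1029] [ 0.5 -0.6  0.1] [0.04 0.01 0.04] -0.0002
```

View pics/k24.png

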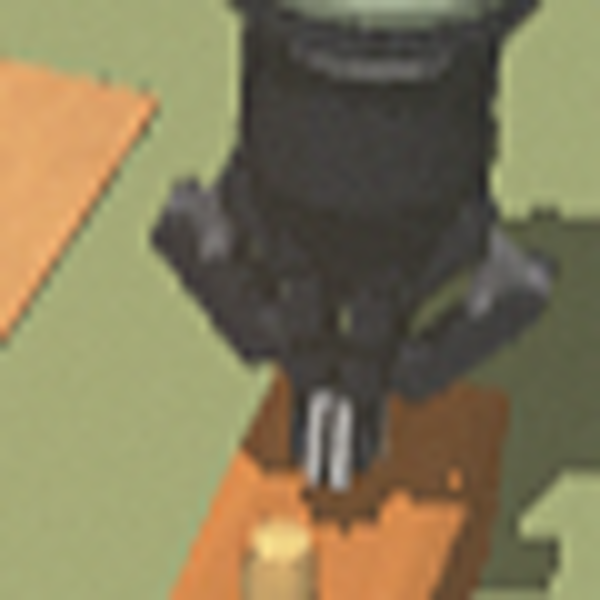

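```bash
python3 -m pendant '[[0,0,-3,0],[0,0,-6,0],[-20,0,-10,0],[-40,0,0,0],[-40,0,0,0],[-40,0,0,0],[0,0,-30,0],[0,0,-40,0],[0,0,0,0]]'>/dev/null;  python3 - <<'E'
from h import *
from workcell import grab_frame
for n,r in(('side',(265,120,50,50)),('top',(300,170,60,50))):
    f=grab_frame(n);pickle.dump(f,open(n+'25.pkl','wb'));x,y,w,h=r
    a=np.hstack([cv2.resize(g["img"][y:y+h,x:x+w,::-1],None,fx=7.5 if n=='side' else 6.5,fy=7.5 if n=='side' else 6.5,interpolation=cv2.INTER_CUBIC) for g in(L(n+'0.pkl'),f)])
    cv2.imwrite(f'pics/{n}25.png',a)
print(st()["clock"],st()["position"])
E
```

```text
56.125 [ 0.54522462 -0.10061662  0.24401077]
```

View pics/side25.png

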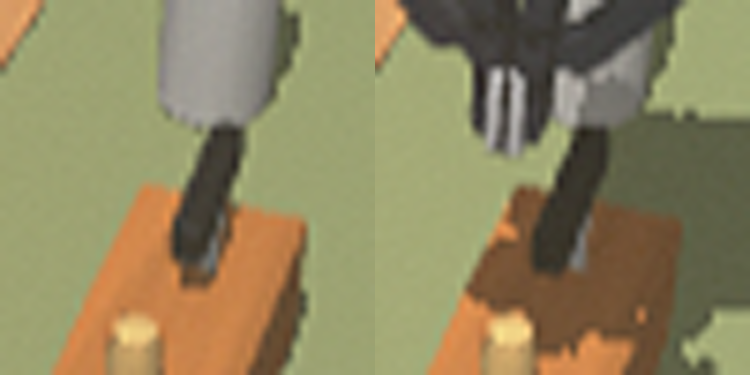

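View pics/top25.png

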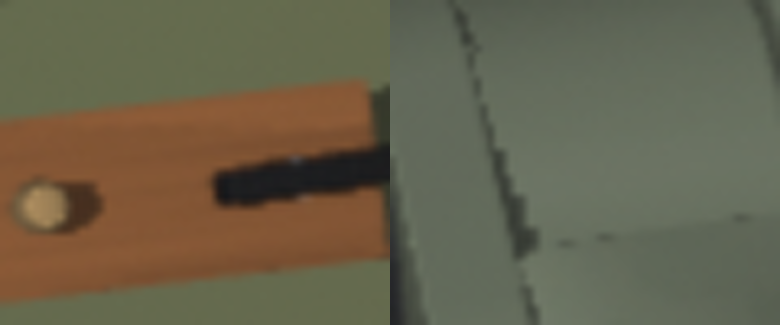

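```bash
python3 -m pendant '[[0,0,24,0],[0,0,24,0],[0,0,24,0],[25,0,0,0],[38,0,0,0],[38,0,0,0],[25,0,0,0],[12,0,0,0],[3,0,3,0],[0,0,3,0],[0,0,3,0],[0,0,3,0]]' >/dev/null; python3 fz.py; python3 -m pendant '[[0,0,3,0],[0,0,2,0],[0,0,2,0],[0,0,0,0]]'>/dev/null; python3 fz.py;  python3 - <<'E'
from h import *
from workcell import grab_frame
T=grab_frame('top');cv2.imwrite('pics/t26.png',cv2.resize(T["img"][165:225,310:390,::-1],None,fx=10,fy=10,interpolation=cv2.INTER_CUBIC))
E
```

```text
57.62 [ 0.5572 -0.1846  0.1024] [ 0.8 -0.2 -0.1] [0.06 0.   0.01] 0.0001
58.12 [ 0.5579 -0.1913  0.1018] [-0.1 -0.   0.2] [-0.01 -0.02 -0.01] 0.0002
```

View pics/t26.png

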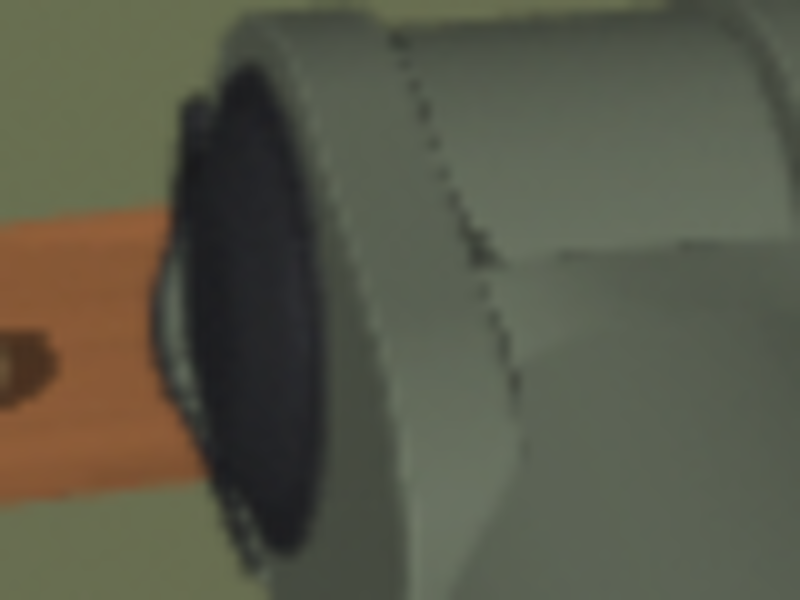

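```bash
python3 -m pendant '[[0,0,1.5,0],[0,0,1.5,0],[0,0,0.5,0],[0,0,0,0]]'>/dev/null; python3 fz.py; python3 -m pendant '[[0,0,-2,0],[0,0,-6,0],[-10,0,-8,0],[-40,0,0,0],[-45,0,0,0],[-45,0,0,0],[0,-30,0,0],[0,-40,-30,0],[0,-40,-30,0],[0,0,0,0]]'>/dev/null;  python3 - <<'E'
from h import *
from workcell import grab_frame
for n,r in(('side',(265,120,50,50)),('top',(300,170,60,50))):
    f=grab_frame(n);pickle.dump(f,open(n+'27.pkl','wb'));x,y,w,h=r;cv2.imwrite(f'pics/{n}27f.png',f["img"][:,:,::-1])
    a=np.hstack([cv2.resize(g["img"][y:y+h,x:x+w,::-1],None,fx=7.5 if n=='side' else 6.5,fy=7.5 if n=='side' else 6.5,interpolation=cv2.INTER_CUBIC) for g in(L(n+'0.pkl'),f)])
    cv2.imwrite(f'pics/{n}27.png',a)
print(st()["clock"],st()["position"])
E
```

```text
58.67 [ 0.5585 -0.1928  0.1022] [-3.2 10.5  7.4] [ 2.22  0.61 -0.07] 0.0
60.025 [ 0.4391714  -0.13478197  0.2427772 ]
```

View pics/side27.png

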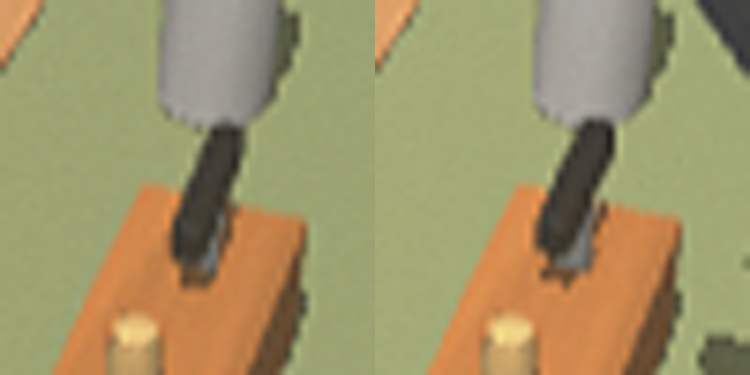

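View pics/top27.png

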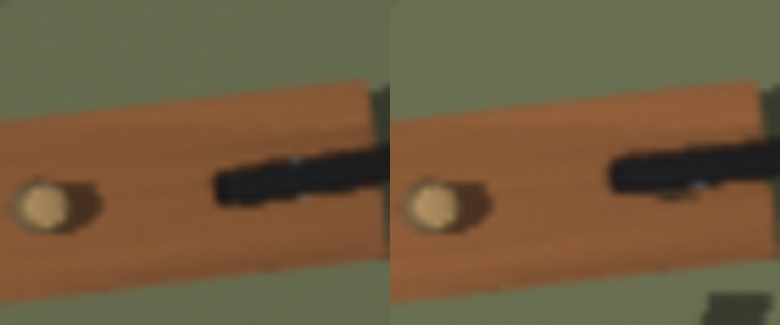

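View pics/side27f.png

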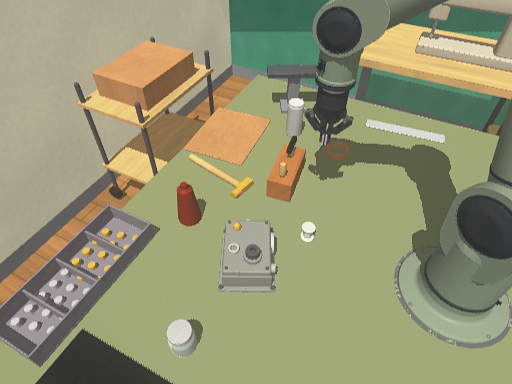

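The arm is clear of everything. The key is in its own hole with its bar at the original height, leaning slightly within the play, and the other things are where they were. Handing in.

Run:
```python
from workcell import job_done,bot
s=bot.observe();print(s["clock"],s["force"],max(abs(s["qd"])))
print(job_done())
```

```text
60.025 [-0.56820978 -0.75295536  0.03221332] 0.030598977208814663
the job is handed in; nothing more can be done
None
```

I tightened the filler plug and put the key back in its own hole. I handed the job in at 60.0 s with the arm clear. My checks don't agree on whether the plug reached snug, and the handling wasn't clean.

**Tightness (uncertain):**
- **By angle:** the plug turned an estimated 0.2–0.3 rad past the bite, which means 0.35–0.40 N m, inside the snug range. This comes from the key's headings at the first load and after unloading. The recess angle in the pictures gave a spread: about 60° from the top camera and 72° from the side.
- **By feel:** standing still, the moment was only about 0.24 N m. With the 0.05 N m standing-still allowance that is about 0.29 N m, just under the 0.30 N m lower limit. Nothing suggested overtightening. I did not go back to add more turn.

**Bearing down on the plug:** the measured force while the key was seated was about 2 N upward, so roughly 4–5 N on the plug allowing for the key's weight.

**What went wrong:**
- **Slip in the gripper:** as I lifted the key off the plug, it was about 15 mm off along its bar and tilted about 8°.
- **Hit the rack:** on the first try at putting it back, the foot hit the rim of the hole and the wrist force read 95 N (limit 120 N). That force was the key on the rack, not on the plug.
- **Mended:** I lifted off, lined it up again, and let it drop the last part into the hole. I then straightened it with a short grip and a push on its bar.

**Last look:** the key appears fully down, with its bar at the original height within what the pictures can show. It leans a few degrees within the hole's play. The other things I could see had not moved.

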